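# Fill the drying rack rim down

### The job

Two rinsed beakers lie in the sloping draining cradles near you. Stand each of them upside down, rim on the floor of the tray, in one of the two empty white pockets of the drying rack, one beaker to a pocket, without dropping it, and let go. Leave the beaker that is already in the rack and the other things on the desk where they are.

Things in the scene. Friction and masses are not known exactly. Their poses are not given: they have to be found in the camera images.
- beaker_a: glazed off-white straight ceramic beaker, 66 mm outside diameter, 94 mm tall, hollow, wall about 4 mm, 0.16 kg; origin at the centre of its closed base, z along its axis from the closed base to the open rim; starts lying in cradle_a
- beaker_b: glazed off-white straight ceramic beaker, 66 mm outside diameter, 94 mm tall, hollow, wall about 4 mm, 0.16 kg; origin at the centre of its closed base, z along its axis from the closed base to the open rim; starts lying in cradle_b
- beaker_c: glazed off-white straight ceramic beaker, 66 mm outside diameter, 94 mm tall, hollow, wall about 4 mm, 0.16 kg; origin at the centre of its closed base, z along its axis from the closed base to the open rim; it already stands rim down in one of the pockets
- cradle_a: draining cradle, fixed: wooden foot 110x64x8 mm, origin under its centre; two steel rods 36 mm apart slope 50 degrees down along its -x to a blue stop 46 mm wide. The beaker on the rods has its axis in the cradle's xz plane, rim at the low end (-x), its middle 78 mm straight above the origin. Nothing of the cradle stands beside the beaker's flanks
- cradle_b: draining cradle, fixed: wooden foot 110x64x8 mm, origin under its centre; two steel rods 36 mm apart slope 50 degrees down along its -x to a blue stop 46 mm wide. The beaker on the rods has its axis in the cradle's xz plane, rim at the low end (-x), its middle 78 mm straight above the origin. Nothing of the cradle stands beside the beaker's flanks
- rack: drying rack, fixed: wooden base board 104x350 mm, 10 mm thick with edging up to 20 mm high, carrying three white pocket trays in a row along its y axis, 115 mm apart, the middle one at its centre; origin at the centre of its underside on the desk
- pocket_a: one of three identical white square pocket trays of the rack, fixed: 84x84 mm outside, 74x74 mm inside, walls 5 mm thick; origin at the centre of its underside (10 mm above the desk), z up; inner floor 5 mm and wall tops 26 mm above the origin. It may already hold a beaker
- pocket_b: one of three identical white square pocket trays of the rack, fixed: 84x84 mm outside, 74x74 mm inside, walls 5 mm thick; origin at the centre of its underside (10 mm above the desk), z up; inner floor 5 mm and wall tops 26 mm above the origin. It may already hold a beaker
- pocket_c: one of three identical white square pocket trays of the rack, fixed: 84x84 mm outside, 74x74 mm inside, walls 5 mm thick; origin at the centre of its underside (10 mm above the desk), z up; inner floor 5 mm and wall tops 26 mm above the origin. It may already hold a beaker
- kiln_post: pale buff square kiln post standing on end, 38x38 mm, 76 mm tall, origin under its centre; a bystander
- loop_tool: loop tool with red handle lying on the desk between the cradles, 157 mm long, 18 mm wide, 13 mm high, origin under its middle; a bystander

How it is judged (in metres and radians):
At the end, for the whole second after the job is handed in: Both beakers from the cradles stand at rest rim down (axis within 0.1 rad of vertical, base up) on the floors of the two pockets that were empty, one in each: base centre within 12 mm of the pocket's centre and 94 to 104 mm above the pocket's underside, released ((((horizontal distance between beaker_a and pocket_b below 0.012 m and angle between beaker_a's own z axis and vertical above 3.04 rad and z of beaker_a in the frame of pocket_b between 0.094 and 0.104 m and linear speed of beaker_a below 0.02 m/s) and (horizontal distance between beaker_b and pocket_c below 0.012 m and angle between beaker_b's own z axis and vertical above 3.04 rad and z of beaker_b in the frame of pocket_c between 0.094 and 0.104 m and linear speed of beaker_b below 0.02 m/s)) or ((horizontal distance between beaker_a and pocket_c below 0.012 m and angle between beaker_a's own z axis and vertical above 3.04 rad and z of beaker_a in the frame of pocket_c between 0.094 and 0.104 m and linear speed of beaker_a below 0.02 m/s) and (horizontal distance between beaker_b and pocket_b below 0.012 m and angle between beaker_b's own z axis and vertical above 3.04 rad and z of beaker_b in the frame of pocket_b between 0.094 and 0.104 m and linear speed of beaker_b below 0.02 m/s)))); the robot touches nothing.
It fails at once if a cradle beaker is dropped or thrown (moves faster than 0.6 m/s with no finger touching it) ((linear speed of beaker_a above 0.6 m/s and contact force between beaker_a and the fingers below 0.01 N) or (linear speed of beaker_b above 0.6 m/s and contact force between beaker_b and the fingers below 0.01 N)).
It fails at once if the beaker already in the rack is displaced by more than 15 mm or tipped (distance of beaker_c from where it was at the start of the episode above 0.015 m or angle between beaker_c's own z axis and vertical below 2.9 rad).
It fails at once if a bystander on the desk is moved by more than 30 mm (distance of any of kiln_post, loop_tool from where it was at the start of the episode above 0.03 m).
It also fails if it takes over 54 s, if anything falls off the work surface, if the arm or the gripper's body presses on something with over 40 N, if the wrist force passes 120 N, or if a joint passes its speed limit or range.

### The arm

A 6-joint arm with a two-finger parallel gripper is mounted at the origin on a cart in front of the work surface, level with it; the furniture and walls round the work are solid. World frame = base frame: x ahead of the robot, y to its left, z up, the work surface at z = 0. Lengths are in mm, angles in degrees, forces in N, time in s.
With the tool pointing down it reaches from about 300 to 850 mm from the base axis. Payload 4.2 kg.
Tool frame: the origin (TCP) lies at the very end of the fingers, on their centre line; the grasp point (between the pads) lies 19 mm behind it; z points along the fingers, y is the line along which they close (so a half turn about z gives the same grasp; the last joint's range is limited). The gripper opens to 91 mm and grips with 3 to 60 N. Pads are 32 mm wide; open, the fingers measure 118 mm over their backs; the gripper's body (76 mm by 178 mm) begins 60 mm behind the grasp point.
Start: joints at [66.406, 18.312, 89.639, -0, 72.044, -1.146], TCP at [219.569, 531.444, 213.976] pointing down, gripper open.
Joint ranges: [-177.97, 177.97], [-48.28, 115.42], [12.27, 149.76], [-77.06, 257.06], [2.81, 150.46], [-146.56, 146.56]. Speed limits (degrees/s): [147.25, 147.25, 180, 180, 180, 180].

### API

Orientations are given as [roll, pitch, yaw] about the fixed x, y, z axes, in that order (R = Rz(yaw) Ry(pitch) Rx(roll)).
In Python, from workcell import env, grab_frame gives the robot as it stands. The module is installed in compiled form; this text tells all that it offers.
- The arm moves only by the tool move_arm, never from a script. Its argument "plan" is a list of rows, each an object of numbers: "tx", "ty", "tz": the shift along the tool's x, y, z in cm; "wx", "wy", "wz": the turn, a rotation vector about the tool's x, y, z in rad. In form: [{"tx": .., "ty": .., "tz": .., "wx": .., "wy": .., "wz": ..}, ...]. A call has 1 to 12 rows; each row shifts and turns the commanded pose from where the row before left it, along the tool's axes as they then stand; what a row does not reach is not made up. A row lasts 1/12 s, in which the tool goes at most 41.7 mm and 7.16 degrees, less where a joint would pass 70% of its speed; a pose out of reach is approached as far as the arm can. A call is refused whole if a number of a shift passes 4.17 or a number of a turn 0.125, either way. A call with a gripper value outside its range is refused whole. "gripper" is the finger opening in cm, from 0 to 9.12, set as the call begins (left out, the last holds). The fingers move at their own pace and stop on an object; "force" is the grip in N (left out, the last holds). Time passes only in rows, so rows that do not move let the fingers close. It gives the time, the measured TCP pose, the force, the opening and the grip force at its end, in the units of the state.
- env.state(): the state, without advancing time (a new reading comes with each control period).
- grab_frame(name): name is "scene" or "top"; returns a dict with "color" (420x560x3 uint8, red, green, blue), "vfov" (degrees; the focal length in pixels is half the picture's height over the tangent of half this angle, whatever the lens; pixels are square), "cx", "cy" (the principal point, pixels), "k1" (the pictures are not rectified: a ray, as slopes to the right and down, at radius r is drawn at 1 + k1 r^2 times it, then the intrinsics apply), "view" (4x4, takes a point from world to camera coordinates). Camera axes: x right, y up, looking along -z (the intrinsics and any distortion apply to the point x, -y, -z); pixel columns grow to the right and rows downward; lengths in mm; the calibration is good to about 2 mm. A picture is of the moment at which its call begins. There is no depth.
- env.job_done(): hands the job in; it is judged then, once.
The state is a dict: "time_s": time; "qpos": joint angles; "qvel": joint speeds; "effort": joint torques, N m; "ee_pos": TCP position; "ee_rot": TCP orientation; "force": force on the tool from outside, world axes, zero at the start; "torque": the same for the moment, N m; "gripper_width": finger opening in mm; "gripper_force": force on a finger pad.
Only numpy, scipy, OpenCV 4.12 (cv2) and the standard library are available. Lean on these libraries where they do the work, as an engineer would, in place of code of your own. Each camera call takes 0.05 s, during which the arm holds its last target. There are 200 camera calls.

## Working session

There is one attempt and no reset: what is moved stays moved. The work goes in short steps, Python scripts to look and compute and a tool call to move; the robot and the scene stay as the last step left them, time stands still between calls to the robot, and variables do not carry over. Pictures are saved under pics/ and viewed, at most 10 in all, crops included, and the job is handed in when it is done.

Besides the shell and the picture viewer there is one more tool, called after "Call:" in YAML: its name, and indented under it one key for each argument. move_arm: Moves the arm, as the interface text tells. Its arguments: {"type":"object","properties":{"plan":{"type":"array","items":{"type":"object","properties":{"tx":{"type":"number"},"ty":{"type":"number"},"tz":{"type":"number"},"wx":{"type":"number"},"wy":{"type":"number"},"wz":{"type":"number"}}}},"gripper":{"type":"number"},"force":{"type":"number"}},"required":["plan"]}

```bash
mkdir -p pics
cat > h.py <<'E'
import numpy as np,cv2
from workcell import env,grab_frame
def snap(n):
    f=grab_frame(n); np.savez('pics/%s.npz'%n,**f); return f
def proj(f,P):
    P=np.atleast_2d(P); V=np.array(f['view']); c=P@V[:3,:3].T+V[:3,3]
    x=c[:,0]/-c[:,2]; y=-c[:,1]/-c[:,2]; r2=x*x+y*y; F=210/np.tan(np.radians(f['vfov'])/2)
    s=1+f['k1']*r2
    return np.c_[f['cx']+F*x*s,f['cy']+F*y*s]
def ray(f,uv):
    F=210/np.tan(np.radians(f['vfov'])/2); d=np.array([(uv[0]-f['cx'])/F,(uv[1]-f['cy'])/F]); p=d.copy()
    for _ in range(30): p=d/(1+f['k1']*(p@p))
    V=np.array(f['view']); R=V[:3,:3]; o=-R.T@V[:3,3]; v=R.T@np.array([p[0],-p[1],-1]); return o,v/np.linalg.norm(v)
def atz(f,uv,z):
    o,v=ray(f,uv); return o+v*(z-o[2])/v[2]
E
python3 - <<'E'
from h import *
for n in ['top','scene']:
    f=snap(n); cv2.imwrite(f'pics/{n}1.png',cv2.resize(f['color'][:,:,::-1],(800,600),interpolation=cv2.INTER_CUBIC)); print(n,f['vfov'],f['cx'],f['cy'],f['k1'],np.round(np.linalg.inv(f['view']),3).tolist())
print(env.state())
E
```

```text
top 49.029784841030924 277.68533537932393 208.03069099769178 0.037579537948092157 [[-0.022, 0.993, -0.114, 429.536], [-0.999, -0.025, -0.023, -243.366], [-0.026, 0.114, 0.993, 1091.963], [0.0, 0.0, 0.0, 1.0]]
scene 53.202383919512165 273.584447126699 209.28551841290928 -0.02093528862482088 [[0.887, 0.278, -0.37, 232.94], [-0.463, 0.534, -0.708, -866.109], [0.0, 0.799, 0.602, 608.641], [0.0, 0.0, 0.0, 1.0]]
{'time_s': 0.1, 'qpos': array([ 6.64052554e+01,  1.83484036e+01,  8.96993413e+01, -9.89846942e-05,
        7.20440849e+01, -1.14491730e+00]), 'qvel': array([-0.00151647, -0.11137343, -0.12992235,  0.02215878, -0.08043236,
        0.09642642]), 'effort': array([ 4.13636199e-04, -4.13336599e+01, -2.32510078e+01,  7.30599090e-02,
        4.21839289e-02, -4.11038866e-05]), 'ee_pos': array([219.38741022, 531.01310683, 213.20059679]), 'ee_rot': array([-1.79908187e+02, -1.74077701e-03,  1.57550202e+02]), 'force': array([0.45482164, 0.15486236, 0.20869468]), 'torque': array([-0.09393422, -0.02297044,  0.00508223]), 'gripper_force': 0.0, 'gripper_width': 90.83948103172258}
```

View pics/top1.png

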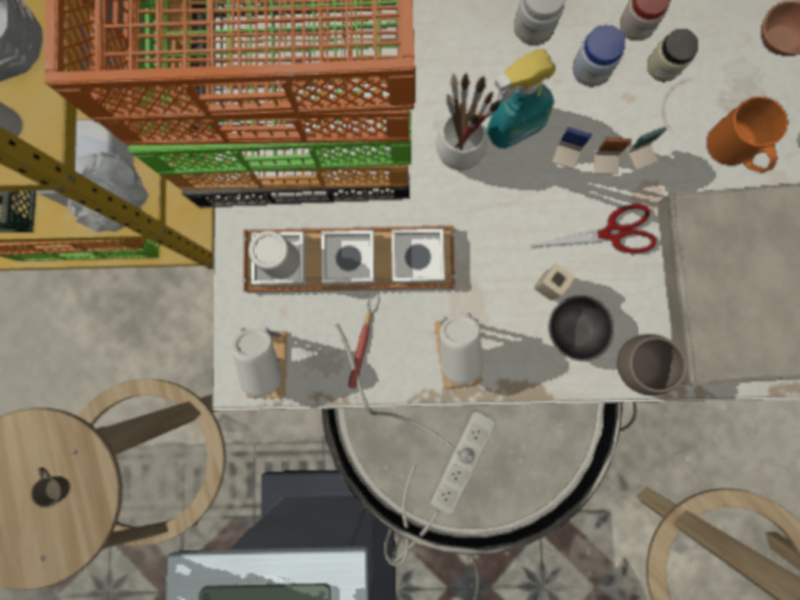

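View pics/scene1.png

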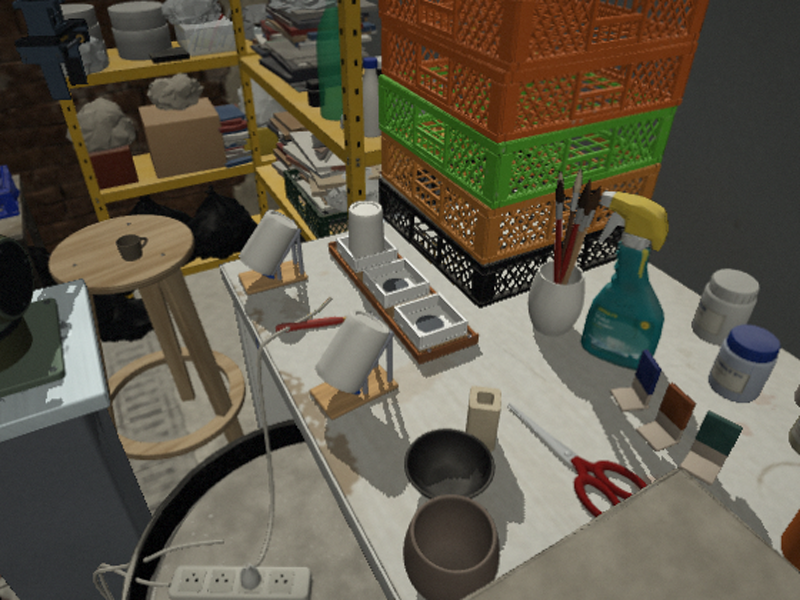

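The top view shows the rack at (350,258) in the 800x600 picture, with beaker_c in its left pocket and the middle and right pockets empty. The cradles are at (260,362) and (460,350). In the scene view the rims are low, towards the robot. I'll enlarge both.

Run:
```python
from h import *
for n,(a,b,c,d) in dict(top=(155,355,150,290),scene=(150,350,135,285)).items():
    f=np.load(f'pics/{n}.npz'); cv2.imwrite(f'pics/{n}2.png',cv2.resize(f['color'][c:d,a:b,::-1],None,fx=4,fy=4,interpolation=cv2.INTER_CUBIC))
```

```text
(no output)
```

View pics/top2.png

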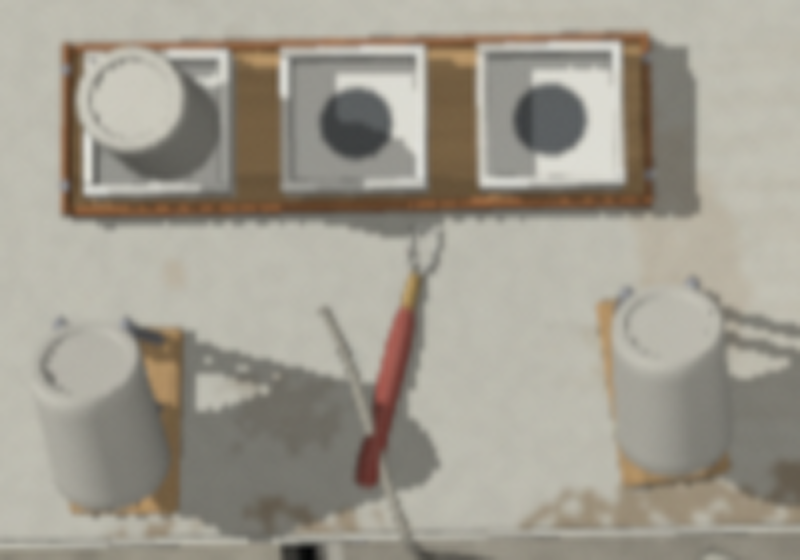

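View pics/scene2.png

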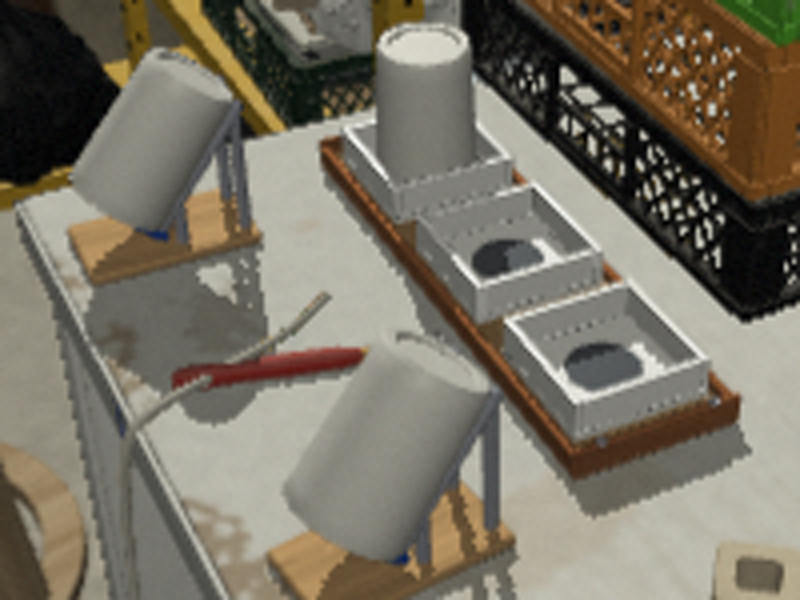

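```bash
cat > fit.py <<'E'
from h import *
from scipy.optimize import least_squares
T=dict(np.load('pics/top.npz'));S=dict(np.load('pics/scene.npz'))
t=lambda u,v:(T,(u+.5)/4-.5+155,(v+.5)/4-.5+150)
s=lambda u,v:(S,(u+.5)/4-.5+150,(v+.5)/4-.5+135)
def w(p,P):
    c,n=np.cos(p[2]),np.sin(p[2]); return np.array([p[0]+c*P[0]-n*P[1],p[1]+n*P[0]+c*P[1],P[2]])
def fit(obs,p0):
    r=lambda p:np.concatenate([proj(f,w(p,P))[0]-[u,v] for (f,u,v),P in obs])
    R=least_squares(r,p0,loss='soft_l1',x_scale=[10,10,.1]); print(np.round(R.x[:2],1),np.degrees(R.x[2]).round(2),np.round(r(R.x).reshape(-1,2),1).tolist()); return R.x
rk=[]
def pk(cy,lst):
    for o,sx,sy in lst: rk.append((o,(42*sx,cy+42*sy,36)))
# top img: up=+x, right=-y
pk(0,[(t(282,50),1,1),(t(425,47),1,-1),(t(425,188),-1,-1),(t(280,192),-1,1),(s(417,222),-1,1),(s(533,184),1,1),(s(483,288),-1,-1)])
pk(-115,[(t(477,45),1,1),(t(622,42),1,-1),(t(626,185),-1,-1),(t(478,189),-1,1),(s(503,325),-1,1),(s(628,283),1,1),(s(710,358),1,-1),(s(579,403),-1,-1)])
pk(115,[(t(84,196),-1,1),(t(230,190),-1,-1),(t(230,48),1,-1)])
rack=fit(rk,[600,0,0])
c=lambda L:[(o,(x*55,y*32,8)) for o,x,y in L]
ca=fit(c([(t(183,330),1,-1),(t(180,513),-1,-1),(t(72,513),-1,1),(s(68,230),-1,1),(s(95,282),-1,-1),(s(262,236),1,-1)]),[450,100,0])
cb=fit(c([(t(600,300),1,1),(t(622,487),-1,1),(t(730,470),-1,-1),(s(268,553),-1,1),(s(515,538),1,-1)]),[450,-200,0])
np.savez('pose.npz',rack=rack,ca=ca,cb=cb)
for n,cy in (('left',115),('mid',0),('right',-115)): print(n,w(rack,(0,cy,10)).round(1))
# overlay beakers
a=np.radians(50); th=np.linspace(0,2*np.pi,60)
def circ(p,h,r=33): # h along axis from middle toward base(+)
    ax=np.array([np.cos(a),0,np.sin(a)]);n=np.array([-np.sin(a),0,np.cos(a)]);m=np.array([0,0,78.])
    return np.array([w(p,m+ax*h+r*(np.cos(k)*n+np.sin(k)*np.array([0,1,0]))) for k in th])
im=[]
for f,(x0,x1,y0,y1) in ((T,(155,355,150,290)),(S,(150,350,135,285))):
    g=cv2.resize(f['color'][y0:y1,x0:x1,::-1],None,fx=2.8,fy=2.8,interpolation=cv2.INTER_CUBIC)
    def pl(P,col): cv2.polylines(g,[np.round((proj(f,P)-[x0,y0]+.5)*2.8).astype(int)],True,col,1)
    for p in (ca,cb):
        pl(circ(p,47),(0,0,255));pl(circ(p,-47),(255,0,0)); pl(np.array([w(p,(x*55,y*32,8)) for x,y in((1,1),(1,-1),(-1,-1),(-1,1))]),(0,255,0))
    for cy in(115,0,-115): pl(np.array([w(rack,(x*42,cy+y*42,36)) for x,y in((1,1),(1,-1),(-1,-1),(-1,1))]),(0,255,0))
    im.append(g[:,:400] if 0 else g)
cv2.imwrite('pics/ov_t.png',im[0]);cv2.imwrite('pics/ov.png',cv2.resize(np.vstack(im),None,fx=.737,fy=.737) if 0 else np.vstack(im)[:, :])
h=np.vstack(im); print(h.shape); 
cv2.imwrite('pics/ov.png',cv2.resize(h,None,fx=600/h.shape[0],fy=600/h.shape[0]))
E
python3 fit.py
```

```text
[ 620.5 -139.6] -0.27 [[-0.2, -0.2], [-0.1, -0.3], [0.4, 0.1], [0.5, -0.2], [-0.6, -1.1], [0.9, -0.3], [-1.5, 0.8], [0.1, -0.1], [-0.1, -0.1], [-0.2, -0.2], [0.5, -0.4], [-0.2, -1.1], [0.9, -0.8], [0.4, 0.9], [-0.7, 1.3], [0.1, -0.2], [-0.4, 0.6], [-0.4, 0.6]]
[449.6  -1.8] -1.11 [[0.2, -1.1], [0.2, 0.3], [-0.2, 0.4], [-0.6, -0.5], [-0.4, 0.0], [0.8, -0.1]]
[ 462.3 -316.7] 6.31 [[-0.8, -0.1], [0.2, -0.1], [0.5, 0.6], [-0.7, -0.6], [1.5, 0.2]]
left [621.  -24.6  10. ]
mid [ 620.5 -139.6   10. ]
right [ 619.9 -254.6   10. ]
(812, 560, 3)
```

View pics/ov.png

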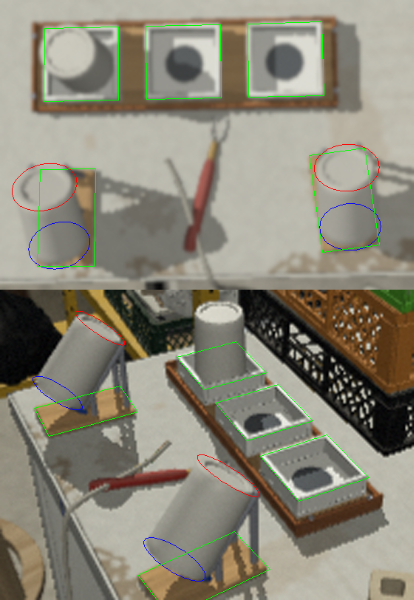

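```bash
cat > mv.py <<'E'
# usage: mv.py x y z tiltfwd_deg yaw_deg N  (target TCP pose; tool down at tilt 0, yaw 0 => tool y along world y)
import sys; from h import *
from scipy.spatial.transform import Rotation as Ro
from scipy.linalg import logm,expm
x,y,z,tl,yw,N=map(float,sys.argv[1:])
s=env.state(); A=np.eye(4);B=np.eye(4)
A[:3,:3]=Ro.from_euler('xyz',s['ee_rot'],degrees=True).as_matrix();A[:3,3]=s['ee_pos']
B[:3,:3]=(Ro.from_euler('z',yw,degrees=True)*Ro.from_euler('y',-tl,degrees=True)*Ro.from_euler('xyz',[180,0,180],degrees=True)).as_matrix();B[:3,3]=x,y,z
D=expm(np.real(logm(np.linalg.inv(A)@B))/N)
print('cm',np.round(D[:3,3]/10,3),'rad',np.round(Ro.from_matrix(D[:3,:3]).as_rotvec(),4))
print('t',s['time_s'],'q',np.round(s['qpos'],1),'pos',np.round(s['ee_pos'],1),'rot',np.round(s['ee_rot'],1),'F',np.round(s['force'],1),'w',round(s['gripper_width'],1),round(s['gripper_force'],1))
E
python3 mv.py 458 -2 180 0 -1.1 24
```

```text
cm [-1.45  -1.971  0.14 ] rad [-0.0001 -0.     -0.0155]
t 0.1 q [66.4 18.3 89.7 -0.  72.  -1.1] pos [219.4 531.  213.2] rot [-179.9   -0.   157.6] F [0.5 0.2 0.2] w 90.8 0.0
```

Call:
move_arm:
  plan:
    - {"tx":-1.45,"ty":-1.97,"tz":0.14,"wz":-0.0155}
    - {"tx":-1.45,"ty":-1.97,"tz":0.14,"wz":-0.0155}
    - {"tx":-1.45,"ty":-1.97,"tz":0.14,"wz":-0.0155}
    - {"tx":-1.45,"ty":-1.97,"tz":0.14,"wz":-0.0155}
    - {"tx":-1.45,"ty":-1.97,"tz":0.14,"wz":-0.0155}
    - {"tx":-1.45,"ty":-1.97,"tz":0.14,"wz":-0.0155}
    - {"tx":-1.45,"ty":-1.97,"tz":0.14,"wz":-0.0155}
    - {"tx":-1.45,"ty":-1.97,"tz":0.14,"wz":-0.0155}
    - {"tx":-1.45,"ty":-1.97,"tz":0.14,"wz":-0.0155}
    - {"tx":-1.45,"ty":-1.97,"tz":0.14,"wz":-0.0155}
    - {"tx":-1.45,"ty":-1.97,"tz":0.14,"wz":-0.0155}
    - {"tx":-1.45,"ty":-1.97,"tz":0.14,"wz":-0.0155}
  gripper: 9.1
  force: 25

```text
schema error: expected keys tx, ty, tz, wx, wy, wz
```

Call:
move_arm:
  plan:
    - {"tx":-1.45,"ty":-1.97,"tz":0.14,"wz":-0.0155}
    - {"tx":-1.45,"ty":-1.97,"tz":0.14,"wz":-0.0155}
    - {"tx":-1.45,"ty":-1.97,"tz":0.14,"wz":-0.0155}
    - {"tx":-1.45,"ty":-1.97,"tz":0.14,"wz":-0.0155}
    - {"tx":-1.45,"ty":-1.97,"tz":0.14,"wz":-0.0155}
    - {"tx":-1.45,"ty":-1.97,"tz":0.14,"wz":-0.0155}
    - {"tx":-1.45,"ty":-1.97,"tz":0.14,"wz":-0.0155}
    - {"tx":-1.45,"ty":-1.97,"tz":0.14,"wz":-0.0155}
    - {"tx":-1.45,"ty":-1.97,"tz":0.14,"wz":-0.0155}
    - {"tx":-1.45,"ty":-1.97,"tz":0.14,"wz":-0.0155}
    - {"tx":-1.45,"ty":-1.97,"tz":0.14,"wz":-0.0155}
    - {"tx":-1.45,"ty":-1.97,"tz":0.14,"wz":-0.0155}

```text
schema error: expected keys tx, ty, tz, wx, wy, wz
```

```bash
python3 mv.py 458 -2 69 0 -1.1 6
python3 - <<'E'
from h import *
f=snap('scene'); cv2.imwrite('pics/s3.png',cv2.resize(f['color'][60:260,130:330,::-1],None,fx=3,fy=3,interpolation=cv2.INTER_CUBIC))
E
```

```text
cm [-5.982 -7.745  2.41 ] rad [-0.0003 -0.0001 -0.0621]
t 0.1 q [66.4 18.3 89.7 -0.  72.  -1.1] pos [219.4 531.  213.2] rot [-179.9   -0.   157.6] F [0.5 0.2 0.2] w 90.8 0.0
```

View pics/s3.png

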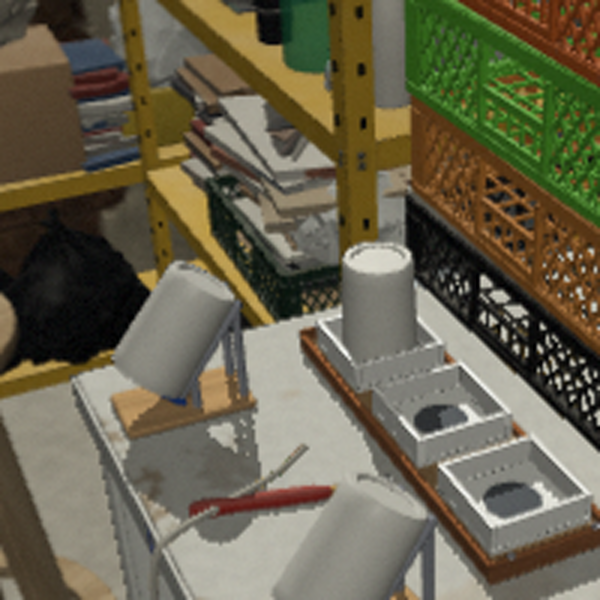

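All six keys are required. Both calls were refused and the picture shows the scene unchanged, so I'll resend with full rows.

Call:
move_arm:
  plan:
    - {"tx":-2.9,"ty":-3.94,"tz":0.28,"wx":0,"wy":0,"wz":-0.031}
    - {"tx":-2.9,"ty":-3.94,"tz":0.28,"wx":0,"wy":0,"wz":-0.031}
    - {"tx":-1.45,"ty":-1.97,"tz":0.14,"wx":0,"wy":0,"wz":-0.0155}
    - {"tx":-1.45,"ty":-1.97,"tz":0.14,"wx":0,"wy":0,"wz":-0.0155}
    - {"tx":-1.45,"ty":-1.97,"tz":0.14,"wx":0,"wy":0,"wz":-0.0155}
    - {"tx":-1.45,"ty":-1.97,"tz":0.14,"wx":0,"wy":0,"wz":-0.0155}
    - {"tx":-1.45,"ty":-1.97,"tz":0.14,"wx":0,"wy":0,"wz":-0.0155}
    - {"tx":-1.45,"ty":-1.97,"tz":0.14,"wx":0,"wy":0,"wz":-0.0155}
    - {"tx":-1.45,"ty":-1.97,"tz":0.14,"wx":0,"wy":0,"wz":-0.0155}
    - {"tx":-1.45,"ty":-1.97,"tz":0.14,"wx":0,"wy":0,"wz":-0.0155}
    - {"tx":-1.45,"ty":-1.97,"tz":0.14,"wx":0,"wy":0,"wz":-0.0155}
    - {"tx":-1.45,"ty":-1.97,"tz":0.14,"wx":0,"wy":0,"wz":-0.0155}
  gripper: 9.1
  force: 25

```text
time_s: 1.15
ee_pos: [330.2, 222.3, 195.0]
ee_rot: [-180.0, -0.0, 170.0]
force: [-0.3, -0.3, -0.3]
gripper_width: 90.8
gripper_force: 0.0
```

```bash
python3 mv.py 458 -2 180 0 -1.1 11
```

```text
cm [-1.367 -1.91   0.137] rad [-0.    -0.    -0.014]
t 1.15 q [ 32.3   3.1 112.2   0.   64.8 -47.8] pos [330.2 222.3 195. ] rot [-180.   -0.  170.] F [-0.3 -0.3 -0.3] w 90.8 0.0
```

Call:
move_arm:
  plan:
    - {"tx":-1.36,"ty":-1.89,"tz":0.13,"wx":0,"wy":0,"wz":-0.014}
    - {"tx":-1.36,"ty":-1.89,"tz":0.13,"wx":0,"wy":0,"wz":-0.014}
    - {"tx":-1.36,"ty":-1.89,"tz":0.13,"wx":0,"wy":0,"wz":-0.014}
    - {"tx":-1.36,"ty":-1.89,"tz":0.13,"wx":0,"wy":0,"wz":-0.014}
    - {"tx":-1.36,"ty":-1.89,"tz":0.13,"wx":0,"wy":0,"wz":-0.014}
    - {"tx":-1.36,"ty":-1.89,"tz":0.13,"wx":0,"wy":0,"wz":-0.014}
    - {"tx":-1.36,"ty":-1.89,"tz":0.13,"wx":0,"wy":0,"wz":-0.014}
    - {"tx":-1.36,"ty":-1.89,"tz":0.13,"wx":0,"wy":0,"wz":-0.014}
    - {"tx":-1.36,"ty":-1.89,"tz":0.13,"wx":0,"wy":0,"wz":-0.014}
    - {"tx":-1.36,"ty":-1.89,"tz":0.13,"wx":0,"wy":0,"wz":-0.014}
    - {"tx":-1.36,"ty":-1.89,"tz":0.13,"wx":0,"wy":0,"wz":-0.014}
    - {"tx":0,"ty":0,"tz":0,"wx":0,"wy":0,"wz":0}

```text
time_s: 2.15
ee_pos: [459.1, -1.3, 180.5]
ee_rot: [-179.9, 0.1, 178.7]
force: [0.1, 1.4, 0.3]
gripper_width: 91.0
gripper_force: 0.0
```

```bash
python3 mv.py 458 -2 69 0 -1.1 8
python3 - <<'E'
from h import *
f=snap('scene'); cv2.imwrite('pics/s4.png',cv2.resize(f['color'][60:260,130:330,::-1],None,fx=3,fy=3,interpolation=cv2.INTER_CUBIC))
E
```

```text
cm [ 0.015 -0.008  1.394] rad [-0.0002  0.0001 -0.0005]
t 2.15 q [-1.50e+00  9.40e+00  1.07e+02 -1.00e-01  6.35e+01 -9.02e+01] pos [459.1  -1.3 180.5] rot [-1.799e+02  1.000e-01  1.787e+02] F [0.1 1.4 0.3] w 91.0 0.0
```

View pics/s4.png

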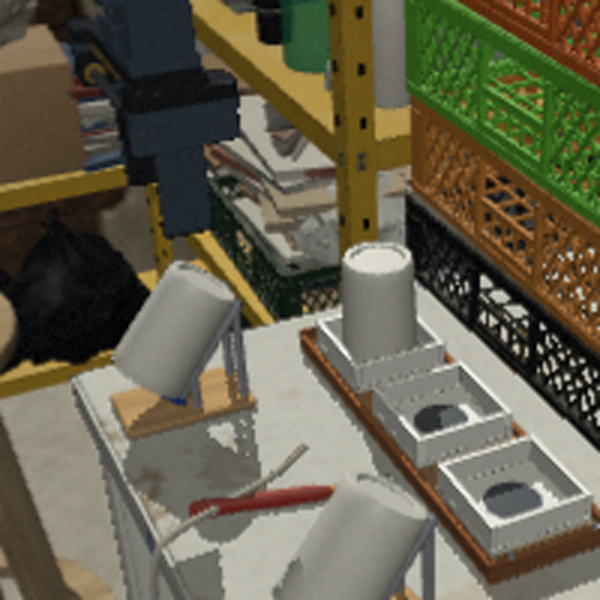

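The fingers at (185,230) stand squarely above beaker_a at (180,320), so I'll descend. Once down I'll close on it.

Call:
move_arm:
  plan:
    - {"tx":0.015,"ty":0,"tz":1.4,"wx":0,"wy":0,"wz":0}
    - {"tx":0.015,"ty":0,"tz":1.4,"wx":0,"wy":0,"wz":0}
    - {"tx":0.015,"ty":0,"tz":1.4,"wx":0,"wy":0,"wz":0}
    - {"tx":0.015,"ty":0,"tz":1.4,"wx":0,"wy":0,"wz":0}
    - {"tx":0.015,"ty":0,"tz":1.4,"wx":0,"wy":0,"wz":0}
    - {"tx":0.015,"ty":0,"tz":1.4,"wx":0,"wy":0,"wz":0}
    - {"tx":0.015,"ty":0,"tz":1.4,"wx":0,"wy":0,"wz":0}
    - {"tx":0.015,"ty":0,"tz":1.4,"wx":0,"wy":0,"wz":0}
    - {"tx":0,"ty":0,"tz":0,"wx":0,"wy":0,"wz":0}
    - {"tx":0,"ty":0,"tz":0,"wx":0,"wy":0,"wz":0}

```text
time_s: 3.03
ee_pos: [455.0, 2.0, 68.6]
ee_rot: [180.0, -0.1, 178.8]
force: [-0.4, -0.5, 0.4]
gripper_width: 91.0
gripper_force: 0.0
```

Call:
move_arm:
  plan:
    - {"tx":0,"ty":0,"tz":0,"wx":0,"wy":0,"wz":0}
    - {"tx":0,"ty":0,"tz":0,"wx":0,"wy":0,"wz":0}
    - {"tx":0,"ty":0,"tz":0,"wx":0,"wy":0,"wz":0}
    - {"tx":0,"ty":0,"tz":0,"wx":0,"wy":0,"wz":0}
    - {"tx":0,"ty":0,"tz":0,"wx":0,"wy":0,"wz":0}
    - {"tx":0,"ty":0,"tz":0,"wx":0,"wy":0,"wz":0}
  gripper: 5
  force: 25

```text
time_s: 3.53
ee_pos: [455.4, 0.2, 69.4]
ee_rot: [-179.9, -0.0, 178.9]
force: [-1.4, -4.5, 4.3]
gripper_width: 60.1
gripper_force: 24.9
```

The width reads 60.1 mm where 66 mm is expected, so I'm checking the grasp.

Run:
```python
from h import *
a=snap('scene')['color'][90:230,130:270,::-1]; b=snap('top')['color'][200:300,130:230,::-1]
cv2.imwrite('pics/s5.png',np.hstack([cv2.resize(a,(400,400),interpolation=cv2.INTER_CUBIC),cv2.resize(b,(400,400),interpolation=cv2.INTER_CUBIC)]))
for i in range(3):
    s=env.state(); print(s['time_s'],s['ee_pos'].round(1),s['ee_rot'].round(1),s['force'].round(1),s['torque'].round(2),s['gripper_width'],s['gripper_force'],s['qvel'].round(1)); snap('top')
```

```text
3.6333 [4.554e+02 2.000e-01 6.940e+01] [-179.9   -0.   178.9] [-2.8 -5.2  4.5] [-1.03  0.36  0.01] 60.06125530218775 24.87727273721248 [ 0.  -0.1  0.1  0.1  0.  -0. ]
3.6833 [4.554e+02 2.000e-01 6.940e+01] [-179.9   -0.   178.9] [-1.6 -4.7  4. ] [-1.05  0.37  0.03] 60.223336625211125 24.87709923181683 [ 0.1 -0.   0.   0.  -0.   0. ]
3.7333 [4.554e+02 2.000e-01 6.940e+01] [-179.9   -0.   178.9] [-2.1 -5.5  3.5] [-1.01  0.37 -0.  ] 59.96047466601109 24.876991133205593 [ 0.   0.  -0.1  0.1  0.1  0.1]
```

View pics/s5.png

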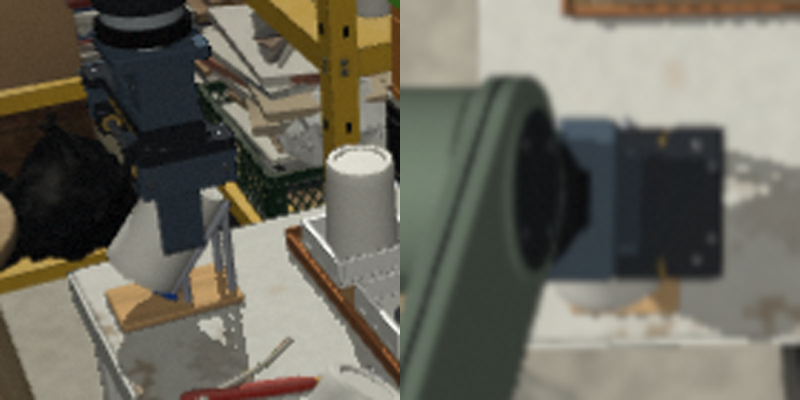

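Run:
```python
from h import *
f=dict(np.load('pics/scene.npz'))
for P in [(439,-30,69),(471,-30,69),(439,-44,69),(471,-44,69)]: print(P,((proj(f,P)[0]-[130,90])*400/140).round(0))
S=f; g=f['color'][130:190,170:230,::-1]; cv2.imwrite('pics/s6.png',cv2.resize(g,None,fx=10,fy=10,interpolation=cv2.INTER_CUBIC))
```

```text
(439, -30, 69) [164. 253.]
(471, -30, 69) [201. 244.]
(439, -44, 69) [169. 261.]
(471, -44, 69) [206. 252.]
```

View pics/s6.png

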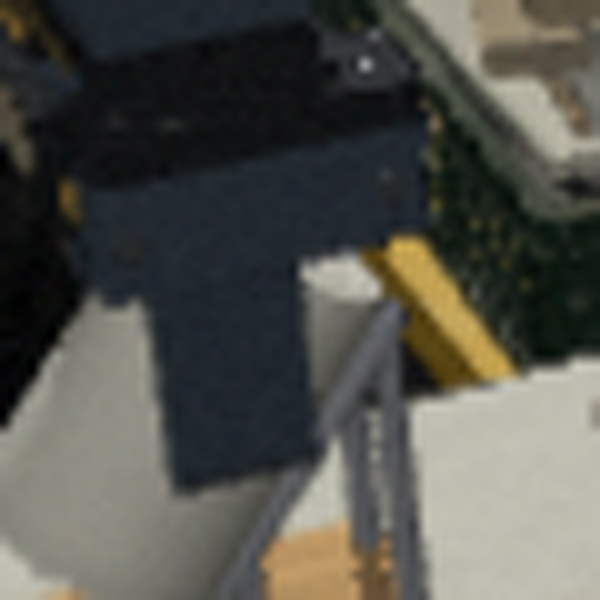

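Call:
move_arm:
  plan:
    - {"tx":0,"ty":0,"tz":0,"wx":0,"wy":0,"wz":0}
    - {"tx":0,"ty":0,"tz":0,"wx":0,"wy":0,"wz":0}
    - {"tx":0,"ty":0,"tz":0,"wx":0,"wy":0,"wz":0}
  gripper: 5
  force: 10

```text
time_s: 4.03
ee_pos: [455.5, 0.3, 69.4]
ee_rot: [-179.9, -0.0, 178.8]
force: [-2.3, -4.7, 4.2]
gripper_width: 60.7
gripper_force: 10.0
```

Width barely depends on force (60.7 mm at 10 N). Comparing base and rim widths in the pictures, the beakers taper to about 60 mm at the base end, so the reading fits a sound flank grasp. I'll restore the grip force and lift.

Call:
move_arm:
  plan:
    - {"tx":0,"ty":0,"tz":0,"wx":0,"wy":0,"wz":0}
    - {"tx":0,"ty":0,"tz":0,"wx":0,"wy":0,"wz":0}
    - {"tx":0,"ty":0,"tz":-0.3,"wx":0,"wy":0,"wz":0}
    - {"tx":0,"ty":0,"tz":-0.6,"wx":0,"wy":0,"wz":0}
    - {"tx":0,"ty":0,"tz":-1.3,"wx":0,"wy":0,"wz":0}
    - {"tx":0,"ty":0,"tz":-1.8,"wx":0,"wy":0,"wz":0}
    - {"tx":0,"ty":0,"tz":-1.8,"wx":0,"wy":0,"wz":0}
    - {"tx":0,"ty":0,"tz":-1.8,"wx":0,"wy":0,"wz":0}
    - {"tx":0,"ty":0,"tz":-1.8,"wx":0,"wy":0,"wz":0}
    - {"tx":0,"ty":0,"tz":-1.8,"wx":0,"wy":0,"wz":0}
    - {"tx":0,"ty":0,"tz":-1.3,"wx":0,"wy":0,"wz":0}
    - {"tx":0,"ty":0,"tz":0,"wx":0,"wy":0,"wz":0}
  gripper: 5
  force: 25

```text
time_s: 5.03
ee_pos: [457.7, 1.7, 196.9]
ee_rot: [180.0, 0.4, 178.8]
force: [0.6, 0.5, -1.6]
gripper_width: 59.9
gripper_force: 24.9
```

```bash
python3 mv.py 630.5 -140 150 40 -1.1 18; python3 mv.py 630.5 -140 150 40 -1.1 22
```

```text
cm [-0.854 -0.768  0.576] rad [ 0.     -0.0384 -0.0001]
t 5.0333 q [ -1.3   8.3 105.9   0.   65.5 -90.1] pos [457.7   1.7 196.9] rot [180.    0.4 178.8] F [ 0.6  0.5 -1.6] w 59.9 24.9
cm [-0.697 -0.628  0.474] rad [ 0.     -0.0314 -0.0001]
t 5.0333 q [ -1.3   8.3 105.9   0.   65.5 -90.1] pos [457.7   1.7 196.9] rot [180.    0.4 178.8] F [ 0.6  0.5 -1.6] w 59.9 24.9
```

Call:
move_arm:
  plan:
    - {"tx":-0.7,"ty":-0.63,"tz":0.47,"wx":0,"wy":-0.0314,"wz":0}
    - {"tx":-0.7,"ty":-0.63,"tz":0.47,"wx":0,"wy":-0.0314,"wz":0}
    - {"tx":-0.7,"ty":-0.63,"tz":0.47,"wx":0,"wy":-0.0314,"wz":0}
    - {"tx":-0.7,"ty":-0.63,"tz":0.47,"wx":0,"wy":-0.0314,"wz":0}
    - {"tx":-0.7,"ty":-0.63,"tz":0.47,"wx":0,"wy":-0.0314,"wz":0}
    - {"tx":-0.7,"ty":-0.63,"tz":0.47,"wx":0,"wy":-0.0314,"wz":0}
    - {"tx":-0.7,"ty":-0.63,"tz":0.47,"wx":0,"wy":-0.0314,"wz":0}
    - {"tx":-0.7,"ty":-0.63,"tz":0.47,"wx":0,"wy":-0.0314,"wz":0}
    - {"tx":-0.7,"ty":-0.63,"tz":0.47,"wx":0,"wy":-0.0314,"wz":0}
    - {"tx":-0.7,"ty":-0.63,"tz":0.47,"wx":0,"wy":-0.0314,"wz":0}
    - {"tx":-0.7,"ty":-0.63,"tz":0.47,"wx":0,"wy":-0.0314,"wz":0}

```text
time_s: 5.95
ee_pos: [537.6, -69.6, 153.8]
ee_rot: [180.0, 19.8, 178.8]
force: [-0.5, 0.2, -1.7]
gripper_width: 60.2
gripper_force: 24.9
```

```bash
python3 mv.py 630.5 -140 150 40 -1.1 11
```

```text
cm [-0.737 -0.623  0.447] rad [-0.     -0.0321 -0.0002]
t 5.95 q [ -10.6    9.5  114.5    5.4   36.6 -103.1] pos [537.6 -69.6 153.8] rot [180.   19.8 178.8] F [-0.5  0.2 -1.7] w 60.2 24.9
```

Call:
move_arm:
  plan:
    - {"tx":-0.73,"ty":-0.62,"tz":0.44,"wx":0,"wy":-0.0321,"wz":0}
    - {"tx":-0.73,"ty":-0.62,"tz":0.44,"wx":0,"wy":-0.0321,"wz":0}
    - {"tx":-0.73,"ty":-0.62,"tz":0.44,"wx":0,"wy":-0.0321,"wz":0}
    - {"tx":-0.73,"ty":-0.62,"tz":0.44,"wx":0,"wy":-0.0321,"wz":0}
    - {"tx":-0.73,"ty":-0.62,"tz":0.44,"wx":0,"wy":-0.0321,"wz":0}
    - {"tx":-0.73,"ty":-0.62,"tz":0.44,"wx":0,"wy":-0.0321,"wz":0}
    - {"tx":-0.73,"ty":-0.62,"tz":0.44,"wx":0,"wy":-0.0321,"wz":0}
    - {"tx":-0.73,"ty":-0.62,"tz":0.44,"wx":0,"wy":-0.0321,"wz":0}
    - {"tx":-0.73,"ty":-0.62,"tz":0.44,"wx":0,"wy":-0.0321,"wz":0}
    - {"tx":-0.73,"ty":-0.62,"tz":0.44,"wx":0,"wy":-0.0321,"wz":0}
    - {"tx":-0.73,"ty":-0.62,"tz":0.44,"wx":0,"wy":-0.0321,"wz":0}
    - {"tx":0,"ty":0,"tz":0,"wx":0,"wy":0,"wz":0}

```text
time_s: 6.95
ee_pos: [634.4, -136.3, 159.7]
ee_rot: [-179.4, 39.2, 178.8]
force: [0.4, -0.3, -1.6]
gripper_width: 60.1
gripper_force: 24.9
```

```bash
cat > ovl.py <<'E'
# overlay expected upright beaker (cylinder tapering) at given rim centre on scene view crop
import sys; from h import *
x,y,z,n,c0,r0=sys.argv[1:7]; x,y,z=map(float,(x,y,z)); c0,r0=int(c0),int(r0)
f=snap('scene'); g=cv2.resize(f['color'][r0:r0+120,c0:c0+120,::-1],None,fx=5,fy=5,interpolation=cv2.INTER_CUBIC)
th=np.linspace(0,2*np.pi,60)
for h,r,col in((0,33,(255,0,0)),(94,30,(0,0,255))):
    P=np.c_[x+r*np.cos(th),y+r*np.sin(th),0*th+z+h]; cv2.polylines(g,[np.round((proj(f,P)-[c0,r0]+.5)*5).astype(int)],True,col,1)
cv2.imwrite('pics/'+n,g)
E
python3 mv.py 630.5 -140 59 40 -1.1 9
python3 - <<'E'
from h import *
s=env.state()['ee_pos']; print(s-[12.2,0,-14.6]+[2.2,0,-11.7-47])
print(proj(dict(np.load('pics/scene.npz')),[620,-140,100]))
E
```

```text
cm [ 0.745 -0.037  0.836] rad [-0.0014 -0.0016 -0.0002]
t 6.95 q [ -18.4   14.2  117.2   44.1   14.6 -146.5] pos [ 634.4 -136.3  159.7] rot [-179.4   39.2  178.8] F [ 0.4 -0.3 -1.6] w 60.1 24.9
[ 624.42807357 -136.2959417   115.59923011]
[[276.70757603 170.52263343]]
```

Joint 6 has reached its limit because the tilt plane is not in line with the arm. Turning the tool about the beaker's axis takes it away from there.

```bash
python3 mv.py 630.4 -140.8 152 40 -7 8
```

```text
cm [ 0.097 -0.059  0.045] rad [ 0.0067 -0.0017  0.0097]
t 6.95 q [ -18.4   14.2  117.2   44.1   14.6 -146.5] pos [ 634.4 -136.3  159.7] rot [-179.4   39.2  178.8] F [ 0.4 -0.3 -1.6] w 60.1 24.9
```

Call:
move_arm:
  plan:
    - {"tx":0.1,"ty":-0.06,"tz":0.04,"wx":0.007,"wy":-0.0017,"wz":0.01}
    - {"tx":0.1,"ty":-0.06,"tz":0.04,"wx":0.007,"wy":-0.0017,"wz":0.01}
    - {"tx":0.1,"ty":-0.06,"tz":0.04,"wx":0.007,"wy":-0.0017,"wz":0.01}
    - {"tx":0.1,"ty":-0.06,"tz":0.04,"wx":0.007,"wy":-0.0017,"wz":0.01}
    - {"tx":0.1,"ty":-0.06,"tz":0.04,"wx":0.007,"wy":-0.0017,"wz":0.01}
    - {"tx":0.1,"ty":-0.06,"tz":0.04,"wx":0.007,"wy":-0.0017,"wz":0.01}
    - {"tx":0.1,"ty":-0.06,"tz":0.04,"wx":0.007,"wy":-0.0017,"wz":0.01}
    - {"tx":0.1,"ty":-0.06,"tz":0.04,"wx":0.007,"wy":-0.0017,"wz":0.01}
    - {"tx":0,"ty":0,"tz":0,"wx":0,"wy":0,"wz":0}
    - {"tx":0,"ty":0,"tz":0,"wx":0,"wy":0,"wz":0}
    - {"tx":0,"ty":0,"tz":0,"wx":0,"wy":0,"wz":0}

```text
time_s: 7.87
ee_pos: [628.8, -140.2, 151.8]
ee_rot: [179.9, 39.9, 172.6]
force: [-0.6, 0.7, -0.9]
gripper_width: 60.1
gripper_force: 24.9
```

```bash
python3 mv.py 630.4 -140.8 90 40 -7 6
python3 - <<'E'
from h import *
s=env.state(); p=s['ee_pos']; u=np.array([.9925,-.122,0]); r=p-10*u+[0,0,14.6-58.7]; print('rim est',r.round(1)); import os; os.system('python3 ovl.py %f %f %f s7.png 220 90'%tuple(r))
E
```

```text
cm [ 0.641 -0.008  0.808] rad [-0.0003 -0.0003 -0.0008]
t 7.8667 q [ -16.8   14.1  119.3   41.3    9.4 -138.2] pos [ 628.8 -140.2  151.8] rot [179.9  39.9 172.6] F [-0.6  0.7 -0.9] w 60.1 24.9
rim est [ 618.9 -139.   107.7]
```

View pics/s7.png

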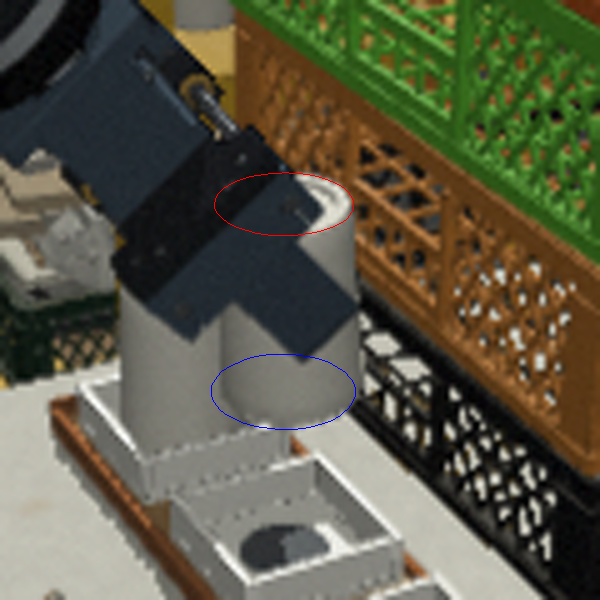

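The rim is level at (290,390) and the beaker is upright, about 2 mm to the right of the prediction. But j5 is nearing its lower limit and j6 is close too, so I need a kinematic model before descending.

```bash
cat > kin.py <<'E'
import numpy as np
from scipy.spatial.transform import Rotation as Ro
from scipy.optimize import least_squares
D=[([66.4053,18.348,89.699,0,72.044,-1.145],[219.39,531.01,213.2],[-179.908,0,157.55]),
([32.3,3.1,112.2,0,64.8,-47.8],[330.2,222.3,195.],[-180,0,170]),
([-1.5,9.4,107,-.1,63.5,-90.2],[459.1,-1.3,180.5],[-179.9,.1,178.7]),
([-1.3,8.3,105.9,0,65.5,-90.1],[457.7,1.7,196.9],[180,.4,178.8]),
([-10.6,9.5,114.5,5.4,36.6,-103.1],[537.6,-69.6,153.8],[180,19.8,178.8]),
([-18.4,14.2,117.2,44.1,14.6,-146.5],[634.4,-136.3,159.7],[-179.4,39.2,178.8]),
([-16.8,14.1,119.3,41.3,9.4,-138.2],[628.8,-140.2,151.8],[179.9,39.9,172.6])]
E=lambda a,x:Ro.from_euler(a,x,degrees=True)
def fk(q,g):
    r0,z0,L1,e,L2,L3,d=g
    R=E('z',q[0]); p=R.apply([r0,d,z0]); R=R*E('y',q[1]); p=p+R.apply([0,0,L1]); R=R*E('y',q[2])
    p=p+R.apply([e,0,L2]); R=R*E('z',S4*q[3])*E('y',q[4]); p=p+R.apply([0,0,L3]); R=R*E('z',q[5]+C6); return p,R
S4,C6=1,-90
def fit():
    global S4,C6
    best=None
    for s in(1,-1):
        for c in(-90,90,0,180):
            S4,C6=s,c; r=sum((fk(q,[0]*7)[1].inv()*E('xyz',o)).magnitude()for q,p,o in D)
            if best is None or r<best[0]: best=(r,s,c)
    _,S4,C6=best
    f=lambda g:np.concatenate([fk(q,g)[0]-p for q,p,o in D]+[(g-np.array([0,200,350,0,350,250,11]))*.003])
    return least_squares(f,[0,200,350,0,350,250,11]),best
s,best=fit(); g=s.x
LO=np.array([-177.97,-48.28,12.27,-77.06,2.81,-146.56]);HI=np.array([177.97,115.42,149.76,257.06,150.46,146.56])
def tgt(x,y,z,tl,yw): return np.array([x,y,z]),E('z',yw)*E('y',-tl)*E('xyz',[180,0,180])
def ik(P,R,q0):
    def f(q):
        p,r=fk(q,g); return np.r_[(p-P)/5,(r.inv()*R).as_rotvec()*20]
    s=least_squares(f,np.clip(q0,LO+.1,HI-.1),bounds=(LO,HI)); return s.x,np.linalg.norm(s.fun)
if __name__=='__main__':
    print(best,g.round(1),s.fun[:-7].reshape(-1,3).round(1).tolist())
E
python3 kin.py
```

```text
(0.01146975076901105, 1, 90) [ -1.2 145.5 590.5  26.5 419.1 337.4  11.5] [[-0.0, 0.0, 0.4], [-0.2, -0.0, -0.3], [0.5, 0.3, 0.1], [-0.4, -0.5, -0.4], [0.2, -0.1, 0.3], [-0.0, -0.2, -0.5], [-0.0, 0.4, 0.4]]
```

```bash
cat > srch.py <<'E'
from kin import *
rng=np.random.default_rng(0)
for name,(ax,ay) in dict(mid=(620.5,-139.6),right=(619.9,-254.6)).items():
    for yw in range(-180,180,15):
        u=np.array([np.cos(np.radians(yw)),np.sin(np.radians(yw))])*10; out=[]
        for z in(59,110,150):
            best=None
            for k in range(14):
                q0=[np.degrees(np.arctan2(ay,ax))+rng.normal()*10,25,110,rng.uniform(-77,257),rng.uniform(5,90),rng.uniform(-140,140)]
                q,e=ik(*tgt(ax+u[0],ay+u[1],z,40,yw),q0)
                if e<.1:
                    m=np.min(np.r_[q-LO,HI-q]); 
                    if best is None or m>best[0]: best=(m,q)
            out.append(best)
        if out[0] is not None: print(name,yw,[None if b is None else (b[0].round(0),b[1].round(0).tolist()) for b in out])
E
time python3 srch.py
```

```text
mid -180 [(np.float64(44.0), [-10.0, 52.0, 61.0, -7.0, 106.0, 80.0]), (np.float64(40.0), [-10.0, 50.0, 59.0, -7.0, 111.0, 79.0]), (np.float64(36.0), [-10.0, 48.0, 56.0, -7.0, 115.0, 79.0])]
mid -165 [(np.float64(48.0), [-7.0, 51.0, 64.0, -14.0, 102.0, 70.0]), (np.float64(43.0), [-7.0, 48.0, 62.0, -14.0, 107.0, 69.0]), (np.float64(39.0), [-7.0, 47.0, 59.0, -15.0, 111.0, 67.0])]
mid -150 [(np.float64(54.0), [-3.0, 49.0, 69.0, -21.0, 97.0, 61.0]), (np.float64(49.0), [-3.0, 46.0, 67.0, -21.0, 101.0, 59.0]), (np.float64(45.0), [-3.0, 44.0, 64.0, -22.0, 105.0, 57.0])]
mid -135 [(np.float64(50.0), [-0.0, 46.0, 75.0, -27.0, 89.0, 53.0]), (np.float64(50.0), [-0.0, 43.0, 73.0, -27.0, 94.0, 50.0]), (np.float64(50.0), [-0.0, 41.0, 71.0, -27.0, 98.0, 48.0])]
mid -120 [(np.float64(44.0), [2.0, 43.0, 83.0, -33.0, 81.0, 46.0]), (np.float64(44.0), [2.0, 40.0, 80.0, -33.0, 85.0, 43.0]), (np.float64(44.0), [2.0, 38.0, 78.0, -33.0, 89.0, 40.0])]
mid -105 [(np.float64(37.0), [4.0, 39.0, 91.0, -40.0, 71.0, 40.0]), (np.float64(38.0), [4.0, 36.0, 88.0, -39.0, 75.0, 36.0]), (np.float64(39.0), [4.0, 34.0, 86.
[... 5135 characters left out ...]
, 19.0, 108.0, 118.0]), (np.float64(27.0), [-32.0, 49.0, 55.0, 19.0, 111.0, 120.0])]
right 135 [(np.float64(40.0), [-28.0, 55.0, 56.0, 11.0, 108.0, 106.0]), (np.float64(37.0), [-28.0, 53.0, 53.0, 12.0, 113.0, 107.0]), (np.float64(33.0), [-28.0, 51.0, 50.0, 12.0, 117.0, 108.0])]
right 150 [(np.float64(39.0), [-25.0, 56.0, 53.0, 4.0, 111.0, 95.0]), (np.float64(34.0), [-25.0, 54.0, 50.0, 4.0, 116.0, 96.0]), (np.float64(30.0), [-25.0, 52.0, 47.0, 4.0, 120.0, 96.0])]
right 165 [(np.float64(39.0), [-21.0, 56.0, 53.0, -4.0, 111.0, 84.0]), (np.float64(35.0), [-21.0, 54.0, 50.0, -5.0, 116.0, 83.0]), (np.float64(30.0), [-21.0, 52.0, 47.0, -5.0, 120.0, 83.0])]
real	1m32.950s
user	1m33.444s
sys	0m0.116s
```

The model fits to 0.5 mm. It shows pocket right is reachable with the tool yawed about -90° and large joint margins, so beaker_a goes there. I'll use a raised, near-vertical waypoint to stay clear of the wrist singularity.

```bash
cat > mv2.py <<'E'
# mv2.py x y z tilt yaw N [x y z tilt yaw N ...]: chained screw moves from the measured state, checked with the model
import sys; from kin import *; from workcell import env; from scipy.linalg import logm,expm
s=env.state(); A=np.eye(4); A[:3,:3]=E('xyz',s['ee_rot']).as_matrix(); A[:3,3]=s['ee_pos']; q=np.array(s['qpos'])
print('t',round(s['time_s'],2),'q',np.round(q,1),'pos',np.round(s['ee_pos'],1),'rot',np.round(s['ee_rot'],1),'F',np.round(s['force'],1),'w',round(s['gripper_width'],1))
a=list(map(float,sys.argv[1:]))
for i in range(0,len(a),6):
    N=int(a[i+5]); B=np.eye(4); P,R=tgt(*a[i:i+5]); B[:3,3]=P; B[:3,:3]=R.as_matrix()
    d=expm(np.real(logm(np.linalg.inv(A)@B))/N); mg=99; st=np.zeros(6); worst=0
    for k in range(N):
        A=A@d; qn,e=ik(A[:3,3],Ro.from_matrix(A[:3,:3]),q); st=np.maximum(st,abs(qn-q)); q=qn; mg=min(mg,np.min(np.r_[q-LO,HI-q])); worst=max(worst,e)
    print('cm',np.round(d[:3,3]/10,3),'rad',np.round(Ro.from_matrix(d[:3,:3]).as_rotvec(),4),'x',N,'| margin',mg.round(1),'err',worst.round(2),'maxstep',st.round(1),'q',q.round(0))
E
python3 mv2.py 560 -190 230 5 -30 11   560 -230 230 5 -88 12   620 -264.6 150 40 -90 12  620 -264.6 70 40 -90 10
```

```text
t 7.92 q [ -16.8   14.1  119.3   41.3    9.4 -138.2] pos [ 628.8 -140.2  151.8] rot [179.9  39.9 172.7] F [-0.4  0.3 -0.5] w 59.9
cm [ 0.13  -0.594 -0.862] rad [0.0141 0.0546 0.0338] x 11 | margin 11.2 err 0.0 maxstep [ 0.4  1.   3.  19.9  5.7 21.7] q [-19.  17.  90.  -1.  68. -79.]
cm [-0.289 -0.192  0.025] rad [0.0074 0.     0.084 ] x 12 | margin 60.3 err 0.0 maxstep [0.2 0.3 0.4 0.4 0.5 5. ] q [-21.  20.  86.  -5.  73. -22.]
cm [-0.039  0.497  0.74 ] rad [ 0.0011 -0.0509  0.0027] x 12 | margin 30.5 err 0.0 maxstep [1.6 1.3 1.  3.7 2.  3.7] q [ -5.  29.  94. -47.  62.  19.]
cm [ 0.514 -0.     0.613] rad [ 0.  0. -0.] x 10 | margin 26.2 err 0.0 maxstep [0.  0.6 0.5 0.5 0.7 0.9] q [ -5.  34.  98. -51.  56.  28.]
```

Call:
move_arm:
  plan:
    - {"tx":0.06,"ty":-0.3,"tz":-0.43,"wx":0.007,"wy":0.0273,"wz":0.017}
    - {"tx":0.06,"ty":-0.3,"tz":-0.43,"wx":0.007,"wy":0.0273,"wz":0.017}
    - {"tx":0.06,"ty":-0.3,"tz":-0.43,"wx":0.007,"wy":0.0273,"wz":0.017}
    - {"tx":0.06,"ty":-0.3,"tz":-0.43,"wx":0.007,"wy":0.0273,"wz":0.017}
    - {"tx":0.06,"ty":-0.3,"tz":-0.43,"wx":0.007,"wy":0.0273,"wz":0.017}
    - {"tx":0.06,"ty":-0.3,"tz":-0.43,"wx":0.007,"wy":0.0273,"wz":0.017}
    - {"tx":0.13,"ty":-0.59,"tz":-0.86,"wx":0.014,"wy":0.0546,"wz":0.034}
    - {"tx":0.13,"ty":-0.59,"tz":-0.86,"wx":0.014,"wy":0.0546,"wz":0.034}
    - {"tx":0.13,"ty":-0.59,"tz":-0.86,"wx":0.014,"wy":0.0546,"wz":0.034}
    - {"tx":0.13,"ty":-0.59,"tz":-0.86,"wx":0.014,"wy":0.0546,"wz":0.034}
    - {"tx":0.13,"ty":-0.59,"tz":-0.86,"wx":0.014,"wy":0.0546,"wz":0.034}
    - {"tx":0.13,"ty":-0.59,"tz":-0.86,"wx":0.014,"wy":0.0546,"wz":0.034}

```text
time_s: 8.92
ee_pos: [571.2, -181.0, 213.7]
ee_rot: [178.7, 11.5, 153.9]
force: [-0.2, 0.2, -2.5]
gripper_width: 60.2
gripper_force: 24.9
```

```bash
python3 mv2.py 560 -230 230 5 -88 12   620 -264.6 150 40 -90 12
```

```text
t 8.92 q [-18.6  14.7  95.9  -0.3  57.9 -82.4] pos [ 571.2 -181.   213.7] rot [178.7  11.5 153.9] F [-0.2  0.2 -2.5] w 60.2
cm [-0.309 -0.325 -0.099] rad [0.0146 0.0075 0.0892] x 12 | margin 54.7 err 0.0 maxstep [0.4 0.4 0.9 0.9 1.3 5.7] q [-21.  20.  86.  -5.  73. -22.]
cm [-0.039  0.497  0.74 ] rad [ 0.0011 -0.0509  0.0027] x 12 | margin 30.5 err 0.0 maxstep [1.6 1.3 1.  3.7 2.  3.7] q [ -5.  29.  94. -47.  62.  19.]
```

Call:
move_arm:
  plan:
    - {"tx":-0.31,"ty":-0.32,"tz":-0.1,"wx":0.0146,"wy":0.0075,"wz":0.089}
    - {"tx":-0.31,"ty":-0.32,"tz":-0.1,"wx":0.0146,"wy":0.0075,"wz":0.089}
    - {"tx":-0.31,"ty":-0.32,"tz":-0.1,"wx":0.0146,"wy":0.0075,"wz":0.089}
    - {"tx":-0.31,"ty":-0.32,"tz":-0.1,"wx":0.0146,"wy":0.0075,"wz":0.089}
    - {"tx":-0.31,"ty":-0.32,"tz":-0.1,"wx":0.0146,"wy":0.0075,"wz":0.089}
    - {"tx":-0.31,"ty":-0.32,"tz":-0.1,"wx":0.0146,"wy":0.0075,"wz":0.089}
    - {"tx":-0.31,"ty":-0.32,"tz":-0.1,"wx":0.0146,"wy":0.0075,"wz":0.089}
    - {"tx":-0.31,"ty":-0.32,"tz":-0.1,"wx":0.0146,"wy":0.0075,"wz":0.089}
    - {"tx":-0.31,"ty":-0.32,"tz":-0.1,"wx":0.0146,"wy":0.0075,"wz":0.089}
    - {"tx":-0.31,"ty":-0.32,"tz":-0.1,"wx":0.0146,"wy":0.0075,"wz":0.089}
    - {"tx":-0.31,"ty":-0.32,"tz":-0.1,"wx":0.0146,"wy":0.0075,"wz":0.089}
    - {"tx":-0.31,"ty":-0.32,"tz":-0.1,"wx":0.0146,"wy":0.0075,"wz":0.089}

```text
time_s: 9.92
ee_pos: [561.1, -229.8, 229.4]
ee_rot: [179.9, 5.0, 92.0]
force: [0.6, -0.9, -1.7]
gripper_width: 59.8
gripper_force: 24.9
```

```bash
python3 mv2.py 620 -264.6 150 40 -90 12
```

```text
t 9.92 q [-20.8  19.6  85.7  -4.8  72.7 -21.5] pos [ 561.1 -229.8  229.4] rot [179.9   5.   92. ] F [ 0.6 -0.9 -1.7] w 59.8
cm [-0.043  0.487  0.736] rad [ 0.0013 -0.0508  0.0027] x 12 | margin 30.5 err 0.0 maxstep [1.6 1.3 1.  3.7 2.  3.7] q [ -5.  29.  94. -47.  62.  19.]
```

Call:
move_arm:
  plan:
    - {"tx":-0.04,"ty":0.49,"tz":0.73,"wx":0.0013,"wy":-0.0508,"wz":0.0027}
    - {"tx":-0.04,"ty":0.49,"tz":0.73,"wx":0.0013,"wy":-0.0508,"wz":0.0027}
    - {"tx":-0.04,"ty":0.49,"tz":0.73,"wx":0.0013,"wy":-0.0508,"wz":0.0027}
    - {"tx":-0.04,"ty":0.49,"tz":0.73,"wx":0.0013,"wy":-0.0508,"wz":0.0027}
    - {"tx":-0.04,"ty":0.49,"tz":0.73,"wx":0.0013,"wy":-0.0508,"wz":0.0027}
    - {"tx":-0.04,"ty":0.49,"tz":0.73,"wx":0.0013,"wy":-0.0508,"wz":0.0027}
    - {"tx":-0.04,"ty":0.49,"tz":0.73,"wx":0.0013,"wy":-0.0508,"wz":0.0027}
    - {"tx":-0.04,"ty":0.49,"tz":0.73,"wx":0.0013,"wy":-0.0508,"wz":0.0027}
    - {"tx":-0.04,"ty":0.49,"tz":0.73,"wx":0.0013,"wy":-0.0508,"wz":0.0027}
    - {"tx":-0.04,"ty":0.49,"tz":0.73,"wx":0.0013,"wy":-0.0508,"wz":0.0027}
    - {"tx":-0.04,"ty":0.49,"tz":0.73,"wx":0.0013,"wy":-0.0508,"wz":0.0027}
    - {"tx":-0.04,"ty":0.49,"tz":0.73,"wx":0.0013,"wy":-0.0508,"wz":0.0027}

```text
time_s: 10.92
ee_pos: [621.0, -263.3, 150.1]
ee_rot: [179.9, 40.0, 90.2]
force: [0.2, -0.4, -2.0]
gripper_width: 59.9
gripper_force: 24.9
```

Call:
move_arm:
  plan:
    - {"tx":0,"ty":0,"tz":0,"wx":0,"wy":0,"wz":0}
    - {"tx":0,"ty":0,"tz":0,"wx":0,"wy":0,"wz":0}
    - {"tx":0,"ty":0,"tz":0,"wx":0,"wy":0,"wz":0}

```text
time_s: 11.17
ee_pos: [620.5, -263.6, 150.9]
ee_rot: [180.0, 39.9, 90.2]
force: [0.1, -0.4, -1.5]
gripper_width: 60.1
gripper_force: 24.9
```

```bash
python3 mv2.py 620 -263 60 40 -90 10
cat > sil.py <<'E'
# silhouette edges (columns) of the changed region per row in scene view vs start, and of the rim model
import sys; from h import *
x,y,z,r1,r2=map(float,sys.argv[1:6])
f=snap('scene'); b=cv2.resize(cv2.imread('pics/scene1.png')[:,:,::-1],(560,420),interpolation=cv2.INTER_AREA)
d=np.abs(f['color'].astype(int)-b).max(2); th=np.linspace(0,2*np.pi,400)
P=np.vstack([proj(f,np.c_[x+r*np.cos(th),y+r*np.sin(th),0*th+z+h]) for h,r in((0,33),(94,30))]); H=cv2.convexHull(P.astype(np.float32))
M=np.zeros((420,560),np.uint8); cv2.fillPoly(M,[np.round(H*16).astype(int)],255,cv2.LINE_8,4)
for r in range(int(r1),int(r2)):
    a=np.where(d[r,int(P[:,0].min())-15:int(P[:,0].max())+15]>22)[0]+int(P[:,0].min())-15; m=np.where(M[r])[0]
    print(r,'seen',(a.min(),a.max()) if len(a) else None,'model',(m.min(),m.max()) if len(m) else None)
print(proj(f,[x,y,z]).round(1))
E
python3 - <<'E'
import subprocess; from h import *
s=env.state()['ee_pos']; r=[s[0],s[1]+10,s[2]+14.6-58.7]; print('rim est',np.round(r,1)); p=proj(dict(np.load('pics/scene.npz')),r)[0]
print(subprocess.run(['python3','sil.py']+['%.1f'%v for v in r]+[str(int(p[1]-12)),str(int(p[1]+14))],capture_output=True,text=True).stdout)
E
```

```text
t 11.17 q [ -5.5  28.9  94.3 -46.5  61.7  19.1] pos [ 620.5 -263.6  150.9] rot [180.   39.9  90.2] F [ 0.1 -0.4 -1.5] w 60.1
cm [ 0.589 -0.005  0.693] rad [ 0.0003 -0.0001  0.0003] x 10 | margin 25.6 err 0.0 maxstep [0.1 0.7 0.5 0.6 0.7 1. ] q [ -5.  35.  99. -51.  55.  29.]
rim est [ 620.5 -253.6  106.8]
181 seen (np.int64(285), np.int64(321)) model (np.int64(288), np.int64(319))
182 seen (np.int64(284), np.int64(319)) model (np.int64(288), np.int64(319))
183 seen (np.int64(275), np.int64(325)) model (np.int64(287), np.int64(319))
184 seen (np.int64(286), np.int64(328)) model (np.int64(287), np.int64(319))
185 seen (np.int64(288), np.int64(328)) model (np.int64(287), np.int64(318))
186 seen (np.int64(288), np.int64(326)) model (np.int64(287), np.int64(318))
187 seen (np.int64(288), np.int64(326)) model (np.int64(287), np.int64(318))
188 seen (np.int64(289), np.int64(323)) model (np.int64(287), np.int64(318))
189 seen (np.int64(290), np.int64(330)) model (np.int64(287), np.int64(318))
190 seen (np.int64(291), np.int64(330)) model (np.int64(287), np.int64(318))
191 seen (np.int64(292)
[... 420 characters left out ...]
7), np.int64(318))
197 seen (np.int64(289), np.int64(329)) model (np.int64(288), np.int64(317))
198 seen (np.int64(290), np.int64(329)) model (np.int64(289), np.int64(317))
199 seen (np.int64(290), np.int64(329)) model (np.int64(290), np.int64(316))
200 seen (np.int64(291), np.int64(329)) model (np.int64(291), np.int64(314))
201 seen (np.int64(285), np.int64(329)) model (np.int64(294), np.int64(313))
202 seen (np.int64(301), np.int64(311)) model (np.int64(297), np.int64(310))
203 seen (np.int64(302), np.int64(306)) model None
204 seen (np.int64(275), np.int64(276)) model None
205 seen (np.int64(272), np.int64(273)) model None
206 seen (np.int64(303), np.int64(304)) model None
[[302.3 193.1]]
```

Call:
move_arm:
  plan:
    - {"tx":0.55,"ty":-0.01,"tz":0.66,"wx":0,"wy":0,"wz":0}
    - {"tx":0.55,"ty":-0.01,"tz":0.66,"wx":0,"wy":0,"wz":0}
    - {"tx":0.55,"ty":-0.01,"tz":0.66,"wx":0,"wy":0,"wz":0}
    - {"tx":0.55,"ty":-0.01,"tz":0.66,"wx":0,"wy":0,"wz":0}
    - {"tx":0.55,"ty":-0.01,"tz":0.66,"wx":0,"wy":0,"wz":0}
    - {"tx":0.55,"ty":-0.01,"tz":0.66,"wx":0,"wy":0,"wz":0}
    - {"tx":0.55,"ty":-0.01,"tz":0.66,"wx":0,"wy":0,"wz":0}
    - {"tx":0.55,"ty":-0.01,"tz":0.66,"wx":0,"wy":0,"wz":0}
    - {"tx":0.55,"ty":-0.01,"tz":0.66,"wx":0,"wy":0,"wz":0}
    - {"tx":0.4,"ty":-0.01,"tz":0.48,"wx":0,"wy":0,"wz":0}
    - {"tx":0,"ty":0,"tz":0,"wx":0,"wy":0,"wz":0}
    - {"tx":0,"ty":0,"tz":0,"wx":0,"wy":0,"wz":0}

```text
time_s: 12.22
ee_pos: [619.0, -263.8, 66.5]
ee_rot: [-179.9, 40.0, 90.3]
force: [0.3, -0.5, -1.8]
gripper_width: 59.7
gripper_force: 24.9
```

Call:
move_arm:
  plan:
    - {"tx":0.13,"ty":0,"tz":0.155,"wx":0,"wy":0,"wz":0}
    - {"tx":0.13,"ty":0,"tz":0.155,"wx":0,"wy":0,"wz":0}
    - {"tx":0.065,"ty":0,"tz":0.077,"wx":0,"wy":0,"wz":0}
    - {"tx":0,"ty":0,"tz":0,"wx":0,"wy":0,"wz":0}

```text
time_s: 12.55
ee_pos: [619.4, -263.9, 62.2]
ee_rot: [-180.0, 40.0, 90.3]
force: [-0.4, 0.6, -1.0]
gripper_width: 60.0
gripper_force: 24.9
```

Call:
move_arm:
  plan:
    - {"tx":0.065,"ty":0,"tz":0.077,"wx":0,"wy":0,"wz":0}
    - {"tx":0.065,"ty":0,"tz":0.077,"wx":0,"wy":0,"wz":0}
    - {"tx":0,"ty":0,"tz":0,"wx":0,"wy":0,"wz":0}

```text
time_s: 12.8
ee_pos: [619.6, -264.5, 61.5]
ee_rot: [180.0, 40.1, 90.2]
force: [-1.1, -1.2, 5.3]
gripper_width: 59.5
gripper_force: 24.9
```

Call:
move_arm:
  plan:
    - {"tx":0,"ty":0,"tz":0,"wx":0,"wy":0,"wz":0}
    - {"tx":0,"ty":0,"tz":0,"wx":0,"wy":0,"wz":0}
    - {"tx":0,"ty":0,"tz":0,"wx":0,"wy":0,"wz":0}
    - {"tx":0,"ty":0,"tz":0,"wx":0,"wy":0,"wz":0}
    - {"tx":0,"ty":0,"tz":0,"wx":0,"wy":0,"wz":0}
    - {"tx":0,"ty":0,"tz":0,"wx":0,"wy":0,"wz":0}
  gripper: 9.1

```text
time_s: 13.3
ee_pos: [619.1, -263.7, 59.6]
ee_rot: [-179.9, 40.0, 90.3]
force: [-0.3, 0.4, 0.0]
gripper_width: 91.3
gripper_force: 0.0
```

```bash
python3 mv2.py 619.6 -160 184 40 -90 10
python3 - <<'E'
# pick b with back tilt: TCP from grasp point; place in mid pocket
from kin import *
mid=np.array([462.3,-316.7,78.]);yb=6.3
for T in(-15,-25):
  t=np.radians(T);d=np.array([np.sin(t),0,-np.cos(t)]);Rz=E('z',yb)
  G=mid+Rz.apply([12*np.cos(np.radians(50)),0,12*np.sin(np.radians(50))]);P=G+Rz.apply(19*d);A=P-Rz.apply(110*d)
  print('tilt',T,'pick',P.round(1),'above',A.round(1))
  for X in(P,A):
    q,e=ik(*tgt(*X,T,yb),[-34,20,100,0,80,-120]); print('  q',q.round(0),round(e,2))
  F=T+40;f=np.radians(F)
  for yw in(-30,-20,-13,-6,0,6):
    u=np.array([np.cos(np.radians(yw)),np.sin(np.radians(yw))])*19*np.sin(f)
    for z in(62+12-19*np.cos(f),160):
      q,e=ik(*tgt(620.5+u[0],-139.6+u[1],z,F,yw),[-13,25,115,0,30,-90]); print('   place',F,yw,round(z),q.round(0),round(e,2),np.min(np.r_[q-LO,HI-q]).round(0))
E
```

```text
t 13.3 q [ -5.5  34.9  99.3 -51.7  54.6  28.8] pos [ 619.1 -263.7   59.6] rot [-179.9   40.    90.3] F [-0.3  0.4  0. ] w 91.3
cm [-0.005  0.007 -1.62 ] rad [ 0.0002 -0.      0.0004] x 10 | margin 26.5 err 0.0 maxstep [1.1 0.9 1.  1.2 1.7 0.8] q [  4.  27.  92. -43.  71.  23.]
tilt -15 pick [ 465.1 -316.4   68.8] above [ 493.4 -313.3  175.1]
  q [ -30.   31.   94.  -10.   68. -122.] 0.0
  q [ -29.   27.   83.   -9.   82. -123.] 0.0
   place 25 -30 57 [ -9.  24. 112. -24.  22. -49.] 0.0 19.0
   place 25 -30 160 [ -9.  17. 105. -15.  35. -59.] 0.0 32.0
   place 25 -20 57 [-12.  24. 113. -11.  19. -73.] 0.0 16.0
   place 25 -20 160 [-12.  16. 106.  -6.  33. -78.] 0.0 30.0
   place 25 -13 57 [-14.  24. 113.   1.  18. -92.] 0.0 15.0
   place 25 -13 160 [-14.  16. 106.   1.  33. -91.] 0.0 30.0
   place 25 -6 57 [ -16.   24.  113.   13.   19. -111.] 0.0 16.0
   place 25 -6 160 [ -16.   16.  106.    8.   33. -105.] 0.0 30.0
   place 25 0 57 [ -17.   24.  113.   21.   21. -126.] 0.0 18.0
   place 25 0 160 [ -17.   16.  106.   13.   34. -116.] 0.0 30.0
   place 25 6 57 [ -19.   24.  112.   27.
[... 296 characters left out ...]
0.0 32.0
   place 15 -30 160 [-11.  20.  98.  -6.  49. -68.] 0.0 46.0
   place 15 -20 56 [-13.  26. 105.  -3.  34. -80.] 0.0 31.0
   place 15 -20 160 [-13.  19.  98.  -3.  48. -81.] 0.0 45.0
   place 15 -13 56 [-14.  26. 105.   0.  34. -91.] 0.0 31.0
   place 15 -13 160 [-14.  19.  98.   0.  48. -91.] 0.0 45.0
   place 15 -6 56 [ -15.   26.  105.    4.   34. -102.] 0.0 31.0
   place 15 -6 160 [ -15.   19.   98.    3.   48. -101.] 0.0 45.0
   place 15 0 56 [ -16.   26.  105.    7.   35. -111.] 0.0 32.0
   place 15 0 160 [ -16.   19.   98.    5.   48. -109.] 0.0 38.0
   place 15 6 56 [ -17.   26.  105.   10.   36. -120.] 0.0 27.0
   place 15 6 160 [ -17.   20.   98.    8.   49. -117.] 0.0 30.0
```

Call:
move_arm:
  plan:
    - {"tx":0,"ty":0,"tz":-0.8,"wx":0,"wy":0,"wz":0}
    - {"tx":0,"ty":0,"tz":-1.6,"wx":0,"wy":0,"wz":0}
    - {"tx":0,"ty":0,"tz":-1.6,"wx":0,"wy":0,"wz":0}
    - {"tx":0,"ty":0,"tz":-1.6,"wx":0,"wy":0,"wz":0}
    - {"tx":0,"ty":0,"tz":-2,"wx":0,"wy":0,"wz":0}
    - {"tx":0,"ty":0,"tz":-2,"wx":0,"wy":0,"wz":0}
    - {"tx":0,"ty":0,"tz":-2,"wx":0,"wy":0,"wz":0}
    - {"tx":0,"ty":0,"tz":-2,"wx":0,"wy":0,"wz":0}
    - {"tx":0,"ty":0,"tz":-2,"wx":0,"wy":0,"wz":0}
    - {"tx":0,"ty":0,"tz":-2,"wx":0,"wy":0,"wz":0}

```text
time_s: 14.13
ee_pos: [618.7, -149.0, 196.7]
ee_rot: [180.0, 39.9, 90.3]
force: [0.9, -0.2, -0.7]
gripper_width: 91.1
gripper_force: 0.0
```

```bash
python3 mv2.py 560 -230 260 5 -50 11 510 -311 200 -25 6.3 12 508.2 -311.6 170 -25 6.3 4
python3 - <<'E'
import subprocess; from h import *
r=[619.9,-254.6,15]; p=proj(dict(np.load('pics/scene.npz')),[619.9,-254.6,80])[0]
print(subprocess.run(['python3','sil.py']+['%.1f'%v for v in r]+[str(int(p[1]-32)),str(int(p[1]+24))],capture_output=True,text=True).stdout.replace('np.int64',''))
E
```

```text
t 14.13 q [  5.1  26.4  91.3 -42.3  72.   21.9] pos [ 618.7 -149.   196.7] rot [180.   39.9  90.3] F [ 0.9 -0.2 -0.7] w 91.1
cm [-0.73  -0.792 -0.283] rad [-0.0244  0.0532 -0.0591] x 11 | margin 37.3 err 0.0 maxstep [2.9 2.3 2.2 4.3 2.9 8.4] q [-22.  17.  85.  -2.  74. -62.]
cm [ 0.026 -0.773  0.551] rad [ 0.0144  0.04   -0.0815] x 12 | margin 26.0 err 0.0 maxstep [0.8 1.3 1.1 1.7 2.2 5.6] q [ -25.   33.   73.  -13.   96. -121.]
cm [-0.275 -0.01   0.699] rad [ 0. -0. -0.] x 4 | margin 26.2 err 0.0 maxstep [0.  0.2 0.7 0.  0.9 0.2] q [ -25.   34.   75.  -13.   93. -120.]
171 seen ((287), (287)) model None
172 seen ((301), (314)) model None
173 seen ((298), (315)) model None
174 seen ((312), (315)) model None
175 seen ((272), (316)) model None
176 seen ((305), (310)) model None
177 seen ((302), (319)) model None
178 seen ((305), (317)) model None
179 seen ((313), (317)) model None
180 seen ((313), (324)) model None
181 seen ((297), (321)) model None
182 seen ((278), (315)) model None
183 seen ((275), (325)) model None
184 seen ((286), (328)) model None
185 seen ((304), (328)) model ((2
[... 1172 characters left out ...]
), (316))
212 seen ((284), (317)) model ((287), (316))
213 seen ((281), (317)) model ((287), (316))
214 seen ((288), (317)) model ((287), (316))
215 seen ((276), (317)) model ((287), (316))
216 seen ((288), (316)) model ((287), (316))
217 seen ((288), (318)) model ((287), (316))
218 seen ((287), (293)) model ((287), (316))
219 seen ((287), (293)) model ((286), (316))
220 seen ((287), (321)) model ((286), (315))
221 seen ((287), (312)) model ((286), (315))
222 seen ((287), (323)) model ((286), (315))
223 seen ((287), (316)) model ((286), (315))
224 seen ((284), (316)) model ((286), (315))
225 seen ((287), (324)) model ((286), (315))
226 seen ((288), (319)) model ((286), (315))
[[300.6 227.3]]
```

Beaker_a stands upright in the right pocket: its edges run parallel to the model, about 1 px off. On to beaker_b.

Call:
move_arm:
  plan:
    - {"tx":-0.73,"ty":-0.79,"tz":-0.28,"wx":-0.0244,"wy":0.0532,"wz":-0.059}
    - {"tx":-0.73,"ty":-0.79,"tz":-0.28,"wx":-0.0244,"wy":0.0532,"wz":-0.059}
    - {"tx":-0.73,"ty":-0.79,"tz":-0.28,"wx":-0.0244,"wy":0.0532,"wz":-0.059}
    - {"tx":-0.73,"ty":-0.79,"tz":-0.28,"wx":-0.0244,"wy":0.0532,"wz":-0.059}
    - {"tx":-0.73,"ty":-0.79,"tz":-0.28,"wx":-0.0244,"wy":0.0532,"wz":-0.059}
    - {"tx":-0.73,"ty":-0.79,"tz":-0.28,"wx":-0.0244,"wy":0.0532,"wz":-0.059}
    - {"tx":-0.73,"ty":-0.79,"tz":-0.28,"wx":-0.0244,"wy":0.0532,"wz":-0.059}
    - {"tx":-0.73,"ty":-0.79,"tz":-0.28,"wx":-0.0244,"wy":0.0532,"wz":-0.059}
    - {"tx":-0.73,"ty":-0.79,"tz":-0.28,"wx":-0.0244,"wy":0.0532,"wz":-0.059}
    - {"tx":-0.73,"ty":-0.79,"tz":-0.28,"wx":-0.0244,"wy":0.0532,"wz":-0.059}
    - {"tx":-0.73,"ty":-0.79,"tz":-0.28,"wx":-0.0244,"wy":0.0532,"wz":-0.059}

```text
time_s: 15.1
ee_pos: [559.8, -231.6, 259.2]
ee_rot: [179.9, 4.9, 130.1]
force: [0.0, -0.4, -0.6]
gripper_width: 91.0
gripper_force: 0.0
```

```bash
python3 mv2.py 510 -311 195 -25 6.3 12
```

```text
t 15.1 q [-22.3  17.4  84.6  -2.3  73.6 -61.9] pos [ 559.8 -231.6  259.2] rot [179.9   4.9 130.1] F [ 0.  -0.4 -0.6] w 91.0
cm [ 0.025 -0.756  0.585] rad [ 0.0145  0.04   -0.0813] x 12 | margin 26.1 err 0.0 maxstep [0.8 1.3 1.1 1.7 2.2 5.5] q [ -25.   33.   73.  -13.   96. -120.]
```

Call:
move_arm:
  plan:
    - {"tx":0.025,"ty":-0.755,"tz":0.585,"wx":0.0145,"wy":0.04,"wz":-0.0813}
    - {"tx":0.025,"ty":-0.755,"tz":0.585,"wx":0.0145,"wy":0.04,"wz":-0.0813}
    - {"tx":0.025,"ty":-0.755,"tz":0.585,"wx":0.0145,"wy":0.04,"wz":-0.0813}
    - {"tx":0.025,"ty":-0.755,"tz":0.585,"wx":0.0145,"wy":0.04,"wz":-0.0813}
    - {"tx":0.025,"ty":-0.755,"tz":0.585,"wx":0.0145,"wy":0.04,"wz":-0.0813}
    - {"tx":0.025,"ty":-0.755,"tz":0.585,"wx":0.0145,"wy":0.04,"wz":-0.0813}
    - {"tx":0.025,"ty":-0.755,"tz":0.585,"wx":0.0145,"wy":0.04,"wz":-0.0813}
    - {"tx":0.025,"ty":-0.755,"tz":0.585,"wx":0.0145,"wy":0.04,"wz":-0.0813}
    - {"tx":0.025,"ty":-0.755,"tz":0.585,"wx":0.0145,"wy":0.04,"wz":-0.0813}
    - {"tx":0.025,"ty":-0.755,"tz":0.585,"wx":0.0145,"wy":0.04,"wz":-0.0813}
    - {"tx":0.025,"ty":-0.755,"tz":0.585,"wx":0.0145,"wy":0.04,"wz":-0.0813}
    - {"tx":0.025,"ty":-0.755,"tz":0.585,"wx":0.0145,"wy":0.04,"wz":-0.0813}

```text
time_s: 16.1
ee_pos: [510.2, -311.1, 194.0]
ee_rot: [-179.9, -25.1, -173.7]
force: [-0.5, 0.7, -0.3]
gripper_width: 91.0
gripper_force: 0.0
```

```bash
python3 mv2.py 508.2 -311.6 170 -25 6.3 4 462 -316.7 70 -25 6.3 9
```

```text
t 16.1 q [ -25.3   32.9   73.1  -13.    95.6 -120.4] pos [ 510.2 -311.1  194. ] rot [-179.9  -25.1 -173.7] F [-0.5  0.7 -0.3] w 91.0
cm [-0.207 -0.007  0.565] rad [-0.0003 -0.0007 -0.0001] x 4 | margin 26.4 err 0.0 maxstep [0.  0.3 0.6 0.  0.8 0.2] q [ -25.   34.   75.  -13.   93. -120.]
cm [-0.002  0.     1.225] rad [-0.  0. -0.] x 9 | margin 26.9 err 0.0 maxstep [0.2 0.3 1.6 0.2 1.6 0.2] q [ -27.   35.   88.  -14.   78. -118.]
```

Call:
move_arm:
  plan:
    - {"tx":-0.415,"ty":-0.015,"tz":1.13,"wx":0,"wy":0,"wz":0}
    - {"tx":-0.415,"ty":-0.015,"tz":1.13,"wx":0,"wy":0,"wz":0}
    - {"tx":0,"ty":0,"tz":1.22,"wx":0,"wy":0,"wz":0}
    - {"tx":0,"ty":0,"tz":1.22,"wx":0,"wy":0,"wz":0}
    - {"tx":0,"ty":0,"tz":1.22,"wx":0,"wy":0,"wz":0}
    - {"tx":0,"ty":0,"tz":1.22,"wx":0,"wy":0,"wz":0}
    - {"tx":0,"ty":0,"tz":1.22,"wx":0,"wy":0,"wz":0}
    - {"tx":0,"ty":0,"tz":1.22,"wx":0,"wy":0,"wz":0}
    - {"tx":0,"ty":0,"tz":1.22,"wx":0,"wy":0,"wz":0}
    - {"tx":0,"ty":0,"tz":1.22,"wx":0,"wy":0,"wz":0}
    - {"tx":0,"ty":0,"tz":1.22,"wx":0,"wy":0,"wz":0}
    - {"tx":0,"ty":0,"tz":0,"wx":0,"wy":0,"wz":0}

```text
time_s: 17.1
ee_pos: [460.2, -315.7, 69.0]
ee_rot: [180.0, -25.3, -173.9]
force: [0.4, 0.6, 0.0]
gripper_width: 90.5
gripper_force: 0.0
```

Call:
move_arm:
  plan:
    - {"tx":0,"ty":0,"tz":0,"wx":0,"wy":0,"wz":0}
    - {"tx":0,"ty":0,"tz":0,"wx":0,"wy":0,"wz":0}
    - {"tx":0,"ty":0,"tz":0,"wx":0,"wy":0,"wz":0}
    - {"tx":0,"ty":0,"tz":0,"wx":0,"wy":0,"wz":0}
    - {"tx":0,"ty":0,"tz":0,"wx":0,"wy":0,"wz":0}
    - {"tx":0,"ty":0,"tz":0,"wx":0,"wy":0,"wz":0}
    - {"tx":0,"ty":0,"tz":0,"wx":0,"wy":0,"wz":0}
  gripper: 5
  force: 25

```text
time_s: 17.68
ee_pos: [462.4, -316.6, 70.7]
ee_rot: [-179.8, -25.0, -174.0]
force: [0.4, 1.6, 2.0]
gripper_width: 59.7
gripper_force: 25.0
```

```bash
python3 mv2.py 462.4 -316.6 190 -25 6 9 560 -220 230 0 -2 12 625.4 -140.1 150 15 -6 11
```

```text
t 17.68 q [ -27.5   35.    88.3  -13.9   78.2 -118. ] pos [ 462.4 -316.6   70.7] rot [-179.8  -25.  -174. ] F [0.4 1.6 2. ] w 59.7
cm [ 0.56  -0.002 -1.201] rad [-0.0003 -0.     -0.    ] x 9 | margin 25.2 err 0.0 maxstep [0.  0.7 1.1 0.1 1.5 0.4] q [ -28.   29.   80.  -14.   92. -121.]
cm [-0.75   0.768 -0.53 ] rad [-0.0025 -0.0363  0.0115] x 12 | margin 26.1 err 0.0 maxstep [0.5 0.8 0.4 1.3 1.5 0.9] q [ -23.   20.   85.    0.   75. -111.]
cm [-0.456  0.767  0.788] rad [ 0.0008 -0.0238  0.0063] x 11 | margin 36.9 err 0.0 maxstep [0.8 0.3 1.6 0.4 2.6 1. ] q [ -15.   20.   99.    3.   46. -101.]
```

Call:
move_arm:
  plan:
    - {"tx":0.14,"ty":0,"tz":-0.3,"wx":0,"wy":0,"wz":0}
    - {"tx":0.42,"ty":0,"tz":-0.9,"wx":0,"wy":0,"wz":0}
    - {"tx":0.56,"ty":0,"tz":-1.2,"wx":0,"wy":0,"wz":0}
    - {"tx":0.56,"ty":0,"tz":-1.2,"wx":0,"wy":0,"wz":0}
    - {"tx":0.56,"ty":0,"tz":-1.2,"wx":0,"wy":0,"wz":0}
    - {"tx":0.56,"ty":0,"tz":-1.2,"wx":0,"wy":0,"wz":0}
    - {"tx":0.56,"ty":0,"tz":-1.2,"wx":0,"wy":0,"wz":0}
    - {"tx":0.56,"ty":0,"tz":-1.2,"wx":0,"wy":0,"wz":0}
    - {"tx":0.56,"ty":0,"tz":-1.2,"wx":0,"wy":0,"wz":0}
    - {"tx":0.56,"ty":0,"tz":-1.2,"wx":0,"wy":0,"wz":0}

```text
time_s: 18.52
ee_pos: [461.9, -316.4, 190.8]
ee_rot: [-179.8, -25.1, -174.0]
force: [-0.2, -0.7, -0.7]
gripper_width: 59.8
gripper_force: 25.0
```

Call:
move_arm:
  plan:
    - {"tx":-0.75,"ty":0.77,"tz":-0.53,"wx":-0.0025,"wy":-0.0363,"wz":0.0115}
    - {"tx":-0.75,"ty":0.77,"tz":-0.53,"wx":-0.0025,"wy":-0.0363,"wz":0.0115}
    - {"tx":-0.75,"ty":0.77,"tz":-0.53,"wx":-0.0025,"wy":-0.0363,"wz":0.0115}
    - {"tx":-0.75,"ty":0.77,"tz":-0.53,"wx":-0.0025,"wy":-0.0363,"wz":0.0115}
    - {"tx":-0.75,"ty":0.77,"tz":-0.53,"wx":-0.0025,"wy":-0.0363,"wz":0.0115}
    - {"tx":-0.75,"ty":0.77,"tz":-0.53,"wx":-0.0025,"wy":-0.0363,"wz":0.0115}
    - {"tx":-0.75,"ty":0.77,"tz":-0.53,"wx":-0.0025,"wy":-0.0363,"wz":0.0115}
    - {"tx":-0.75,"ty":0.77,"tz":-0.53,"wx":-0.0025,"wy":-0.0363,"wz":0.0115}
    - {"tx":-0.75,"ty":0.77,"tz":-0.53,"wx":-0.0025,"wy":-0.0363,"wz":0.0115}
    - {"tx":-0.75,"ty":0.77,"tz":-0.53,"wx":-0.0025,"wy":-0.0363,"wz":0.0115}
    - {"tx":-0.75,"ty":0.77,"tz":-0.53,"wx":-0.0025,"wy":-0.0363,"wz":0.0115}
    - {"tx":-0.75,"ty":0.77,"tz":-0.53,"wx":-0.0025,"wy":-0.0363,"wz":0.0115}

```text
time_s: 19.52
ee_pos: [560.3, -218.5, 229.6]
ee_rot: [-179.8, 0.1, 178.0]
force: [0.4, -0.4, -1.4]
gripper_width: 60.1
gripper_force: 25.0
```

```bash
python3 mv2.py 624.4 -140.1 150 15 -6 11
```

```text
t 19.52 q [-2.230e+01  2.010e+01  8.470e+01 -1.000e-01  7.500e+01 -1.103e+02] pos [ 560.3 -218.5  229.6] rot [-1.798e+02  1.000e-01  1.780e+02] F [ 0.4 -0.4 -1.4] w 60.1
cm [-0.445  0.753  0.783] rad [ 0.0006 -0.0236  0.0063] x 11 | margin 37.1 err 0.0 maxstep [0.8 0.3 1.6 0.4 2.6 1. ] q [ -15.   20.   99.    3.   46. -101.]
```

Call:
move_arm:
  plan:
    - {"tx":-0.445,"ty":0.75,"tz":0.78,"wx":0.0006,"wy":-0.0236,"wz":0.0063}
    - {"tx":-0.445,"ty":0.75,"tz":0.78,"wx":0.0006,"wy":-0.0236,"wz":0.0063}
    - {"tx":-0.445,"ty":0.75,"tz":0.78,"wx":0.0006,"wy":-0.0236,"wz":0.0063}
    - {"tx":-0.445,"ty":0.75,"tz":0.78,"wx":0.0006,"wy":-0.0236,"wz":0.0063}
    - {"tx":-0.445,"ty":0.75,"tz":0.78,"wx":0.0006,"wy":-0.0236,"wz":0.0063}
    - {"tx":-0.445,"ty":0.75,"tz":0.78,"wx":0.0006,"wy":-0.0236,"wz":0.0063}
    - {"tx":-0.445,"ty":0.75,"tz":0.78,"wx":0.0006,"wy":-0.0236,"wz":0.0063}
    - {"tx":-0.445,"ty":0.75,"tz":0.78,"wx":0.0006,"wy":-0.0236,"wz":0.0063}
    - {"tx":-0.445,"ty":0.75,"tz":0.78,"wx":0.0006,"wy":-0.0236,"wz":0.0063}
    - {"tx":-0.445,"ty":0.75,"tz":0.78,"wx":0.0006,"wy":-0.0236,"wz":0.0063}
    - {"tx":-0.445,"ty":0.75,"tz":0.78,"wx":0.0006,"wy":-0.0236,"wz":0.0063}
    - {"tx":0,"ty":0,"tz":0,"wx":0,"wy":0,"wz":0}

```text
time_s: 20.52
ee_pos: [622.4, -139.4, 148.0]
ee_rot: [180.0, 14.7, 174.1]
force: [-0.4, -0.3, -2.4]
gripper_width: 59.7
gripper_force: 25.0
```

```bash
python3 - <<'E'
import subprocess; from h import *
s=env.state()['ee_pos']; r=[s[0]-4.9,s[1]+.5,s[2]+18.4-59.8]; print('rim est',np.round(r,1)); p=proj(dict(np.load('pics/scene.npz')),r)[0]
print(subprocess.run(['python3','sil.py']+['%.1f'%v for v in r]+[str(int(p[1]-16)),str(int(p[1]+14))],capture_output=True,text=True).stdout.replace('np.int64',''))
E
python3 mv2.py 624.4 -140.1 70 15 -6 8
```

```text
rim est [ 617.5 -138.9  106.6]
152 seen ((267), (291)) model ((261), (290))
153 seen ((269), (291)) model ((261), (290))
154 seen ((263), (291)) model ((261), (290))
155 seen ((268), (291)) model ((261), (290))
156 seen ((268), (291)) model ((261), (290))
157 seen ((269), (297)) model ((261), (290))
158 seen ((263), (293)) model ((261), (290))
159 seen ((269), (299)) model ((261), (290))
160 seen ((269), (294)) model ((261), (290))
161 seen ((269), (291)) model ((261), (290))
162 seen ((269), (298)) model ((261), (290))
163 seen ((269), (290)) model ((261), (290))
164 seen ((269), (292)) model ((261), (290))
165 seen ((269), (303)) model ((261), (290))
166 seen ((269), (299)) model ((261), (290))
167 seen ((264), (295)) model ((261), (290))
168 seen ((264), (301)) model ((261), (290))
169 seen ((264), (297)) model ((261), (290))
170 seen ((272), (290)) model ((261), (290))
171 seen ((273), (289)) model ((262), (289))
172 seen ((274), (301)) model ((262), (289))
173 seen ((274), (298)) model ((264), (288))
174 seen ((273), (285)) model ((265), (286))
175 seen ((272), (282)) model ((267), (284))
176 seen None model ((271), (280))
177 seen ((302), (302)) model None
178 seen None model None
179 seen ((246), (246)) model None
180 seen None model None
181 seen None model None
[[275.5 168.1]]

t 20.57 q [ -14.9   19.8   99.1    3.1   46.6 -100.9] pos [ 622.6 -140.2  148.9] rot [-180.    14.7  174.1] F [ 0.2  0.2 -1.7] w 59.7
cm [0.232 0.004 0.959] rad [ 0.     -0.0006  0.0002] x 8 | margin 33.1 err 0.0 maxstep [0.  0.7 0.8 0.1 1.4 0.1] q [ -15.   25.  105.    4.   36. -102.]
```

Call:
move_arm:
  plan:
    - {"tx":0.23,"ty":0,"tz":0.96,"wx":0,"wy":-0.0006,"wz":0}
    - {"tx":0.23,"ty":0,"tz":0.96,"wx":0,"wy":-0.0006,"wz":0}
    - {"tx":0.23,"ty":0,"tz":0.96,"wx":0,"wy":-0.0006,"wz":0}
    - {"tx":0.23,"ty":0,"tz":0.96,"wx":0,"wy":-0.0006,"wz":0}
    - {"tx":0.23,"ty":0,"tz":0.96,"wx":0,"wy":-0.0006,"wz":0}
    - {"tx":0.23,"ty":0,"tz":0.96,"wx":0,"wy":-0.0006,"wz":0}
    - {"tx":0.23,"ty":0,"tz":0.96,"wx":0,"wy":-0.0006,"wz":0}
    - {"tx":0.23,"ty":0,"tz":0.96,"wx":0,"wy":-0.0006,"wz":0}
    - {"tx":0,"ty":0,"tz":0,"wx":0,"wy":0,"wz":0}
    - {"tx":0,"ty":0,"tz":0,"wx":0,"wy":0,"wz":0}

```text
time_s: 21.4
ee_pos: [625.1, -141.5, 69.7]
ee_rot: [-180.0, 15.0, 174.1]
force: [-0.6, 0.2, -0.7]
gripper_width: 59.1
gripper_force: 25.0
```

```bash
python3 mv2.py 624.4 -140.1 63 15 -6 5
```

```text
t 21.4 q [ -15.    24.8  104.6    3.9   35.9 -101.9] pos [ 625.1 -141.5   69.7] rot [-180.    15.   174.1] F [-0.6  0.2 -0.7] w 59.1
cm [0.052 0.026 0.125] rad [-0.      0.0001  0.0002] x 5 | margin 32.2 err 0.0 maxstep [0.  0.1 0.1 0.  0.2 0. ] q [ -15.   25.  105.    4.   35. -102.]
```

Call:
move_arm:
  plan:
    - {"tx":0.05,"ty":0.02,"tz":0.145,"wx":0,"wy":0,"wz":0}
    - {"tx":0.05,"ty":0.02,"tz":0.145,"wx":0,"wy":0,"wz":0}
    - {"tx":0.05,"ty":0.02,"tz":0.145,"wx":0,"wy":0,"wz":0}
    - {"tx":0.05,"ty":0.02,"tz":0.145,"wx":0,"wy":0,"wz":0}
    - {"tx":0.05,"ty":0.02,"tz":0.145,"wx":0,"wy":0,"wz":0}
    - {"tx":0,"ty":0,"tz":0,"wx":0,"wy":0,"wz":0}

```text
time_s: 21.9
ee_pos: [625.1, -140.5, 62.8]
ee_rot: [-180.0, 15.1, 174.1]
force: [-0.6, -1.0, -0.7]
gripper_width: 59.9
gripper_force: 25.0
```

Call:
move_arm:
  plan:
    - {"tx":0.025,"ty":0,"tz":0.097,"wx":0,"wy":0,"wz":0}
    - {"tx":0.025,"ty":0,"tz":0.097,"wx":0,"wy":0,"wz":0}
    - {"tx":0,"ty":0,"tz":0,"wx":0,"wy":0,"wz":0}

```text
time_s: 22.15
ee_pos: [625.2, -140.5, 60.8]
ee_rot: [-180.0, 15.1, 174.1]
force: [0.1, -0.4, -0.8]
gripper_width: 59.9
gripper_force: 25.0
```

Call:
move_arm:
  plan:
    - {"tx":0.025,"ty":0,"tz":0.097,"wx":0,"wy":0,"wz":0}
    - {"tx":0.013,"ty":0,"tz":0.05,"wx":0,"wy":0,"wz":0}
    - {"tx":0,"ty":0,"tz":0,"wx":0,"wy":0,"wz":0}

```text
time_s: 22.4
ee_pos: [625.3, -140.6, 59.6]
ee_rot: [-180.0, 15.1, 174.1]
force: [-0.5, 0.6, -1.2]
gripper_width: 60.2
gripper_force: 25.0
```

Call:
move_arm:
  plan:
    - {"tx":0.013,"ty":0,"tz":0.05,"wx":0,"wy":0,"wz":0}
    - {"tx":0.013,"ty":0,"tz":0.05,"wx":0,"wy":0,"wz":0}
    - {"tx":0,"ty":0,"tz":0,"wx":0,"wy":0,"wz":0}

```text
time_s: 22.65
ee_pos: [625.6, -140.6, 59.1]
ee_rot: [-179.9, 15.2, 174.1]
force: [-0.3, 1.8, 3.0]
gripper_width: 59.9
gripper_force: 25.0
```

Contact with the floor at about TCP z = 59 mm, as expected. I'll release.

Call:
move_arm:
  plan:
    - {"tx":0,"ty":0,"tz":0,"wx":0,"wy":0,"wz":0}
    - {"tx":0,"ty":0,"tz":0,"wx":0,"wy":0,"wz":0}
    - {"tx":0,"ty":0,"tz":0,"wx":0,"wy":0,"wz":0}
    - {"tx":0,"ty":0,"tz":0,"wx":0,"wy":0,"wz":0}
    - {"tx":0,"ty":0,"tz":0,"wx":0,"wy":0,"wz":0}
    - {"tx":0,"ty":0,"tz":0,"wx":0,"wy":0,"wz":0}
  gripper: 9.1

```text
time_s: 23.15
ee_pos: [625.0, -140.5, 58.2]
ee_rot: [-180.0, 15.1, 174.1]
force: [0.0, -0.6, 0.2]
gripper_width: 90.7
gripper_force: 0.0
```

Call:
move_arm:
  plan:
    - {"tx":0,"ty":0,"tz":-0.8,"wx":0,"wy":0,"wz":0}
    - {"tx":0,"ty":0,"tz":-1.5,"wx":0,"wy":0,"wz":0}
    - {"tx":0,"ty":0,"tz":-1.5,"wx":0,"wy":0,"wz":0}
    - {"tx":0,"ty":0,"tz":-1.5,"wx":0,"wy":0,"wz":0}
    - {"tx":0,"ty":0,"tz":-1.5,"wx":0,"wy":0,"wz":0}
    - {"tx":0,"ty":0,"tz":-2,"wx":0,"wy":0,"wz":0}
    - {"tx":0,"ty":0,"tz":-2,"wx":0,"wy":0,"wz":0}
    - {"tx":0,"ty":0,"tz":-2,"wx":0,"wy":0,"wz":0}
    - {"tx":0,"ty":0,"tz":-2,"wx":0,"wy":0,"wz":0}
    - {"tx":0,"ty":0,"tz":-2,"wx":0,"wy":0,"wz":0}
    - {"tx":0,"ty":0,"tz":0,"wx":0,"wy":0,"wz":0}
    - {"tx":0,"ty":0,"tz":0,"wx":0,"wy":0,"wz":0}

```text
time_s: 24.15
ee_pos: [581.8, -136.0, 222.1]
ee_rot: [-179.9, 15.3, 174.1]
force: [-0.1, 0.2, -0.7]
gripper_width: 90.9
gripper_force: 0.0
```

```bash
python3 mv2.py; cp pics/scene.npz pics/prev.npz; python3 sil.py 620.5 -139.6 15 152 200 | sed 's/np.int64//g' | awk 'NR%2==1'
python3 - <<'E'
from h import *
a=np.load('pics/prev.npz')['color'].astype(int); b=np.load('pics/scene.npz')['color'].astype(int)
for n,p in dict(a=(620,-254.6,60),c=(621,-25,60),loop=(500,-130,0),cra=(450,-2,60)).items():
    u,v=proj(dict(np.load('pics/scene.npz')),p)[0].astype(int); print(n,(u,v),'mean diff vs hover',np.abs(a-b)[v-20:v+25,u-15:u+16].mean().round(1))
E
```

```text
t 24.15 q [ -15.7   12.6   98.3    3.1   54.1 -101.2] pos [ 581.8 -136.   222.1] rot [-179.9   15.3  174.1] F [-0.1  0.2 -0.7] w 90.9
152 seen ((282), (290)) model None
154 seen ((282), (290)) model None
156 seen ((280), (285)) model None
158 seen ((290), (293)) model None
160 seen ((275), (292)) model ((274), (279))
162 seen ((275), (298)) model ((267), (286))
164 seen ((267), (291)) model ((265), (289))
166 seen ((267), (299)) model ((264), (290))
168 seen ((266), (301)) model ((264), (290))
170 seen ((267), (291)) model ((264), (290))
172 seen ((268), (301)) model ((264), (290))
174 seen ((269), (290)) model ((264), (290))
176 seen ((267), (291)) model ((264), (290))
178 seen ((266), (292)) model ((264), (290))
180 seen ((266), (292)) model ((264), (290))
182 seen ((266), (292)) model ((264), (290))
184 seen ((266), (292)) model ((263), (290))
186 seen ((266), (304)) model ((263), (290))
188 seen ((266), (304)) model ((263), (290))
190 seen ((266), (299)) model ((263), (290))
192 seen ((265), (299)) model ((263), (290))
194 seen ((265), (304)) model ((263), (290))
196 seen ((265), (304)) model ((263), (290))
198 seen ((265), (304)) model ((263), (290))
[[276.6 200.4]]
a (np.int64(301), np.int64(211)) mean diff vs hover 9.8
c (np.int64(255), np.int64(162)) mean diff vs hover 10.5
loop (np.int64(229), np.int64(217)) mean diff vs hover 1.5
cra (np.int64(188), np.int64(175)) mean diff vs hover 1.8
```

```bash
python3 sil.py 619.9 -254.6 15 184 218 | sed 's/np.int64//g' | awk 'NR%3==1'
python3 - <<'E'
from h import *
f=snap('top'); s=dict(np.load('pics/scene.npz'))
for n,im,fr in(('top','top1',f),('scene','scene1',s)):
    b=cv2.resize(cv2.imread(f'pics/{im}.png')[:,:,::-1],(560,420),interpolation=cv2.INTER_AREA).astype(int)
    for z in(60,100):
        u,v=proj(fr,(621,-24.6,z))[0].astype(int); print('c',n,z,np.abs(fr['color'].astype(int)-b)[v-7:v+8,u-13:u+14].mean().round(1))
# beaker tops in the top view: bright blob centroid near expected base disc
g=f['color'].astype(int)
for n,p in dict(a=(619.9,-254.6,109),b=(620.5,-139.6,109)).items():
    u,v=proj(f,p)[0]; w=g[int(v)-22:int(v)+23,int(u)-22:int(u)+23].mean(2); c=cv2.HoughCircles(cv2.resize(w.astype(np.uint8),None,fx=4,fy=4,interpolation=cv2.INTER_CUBIC),cv2.HOUGH_GRADIENT,1.5,200,param1=80,param2=15,minRadius=40,maxRadius=64)
    if c is not None:
        x,y,r=c[0,0]; q=atz(f,(x/4+int(u)-22-.4,y/4+int(v)-22-.4),109); print(n,'top circle',q.round(1),'r px',round(r/4,1),'exp',p)
E
```

```text
184 seen ((270), (328)) model None
187 seen ((284), (326)) model ((291), (313))
190 seen ((275), (330)) model ((288), (316))
193 seen ((270), (327)) model ((288), (317))
196 seen ((270), (325)) model ((288), (317))
199 seen ((270), (329)) model ((288), (317))
202 seen ((270), (317)) model ((287), (316))
205 seen ((270), (317)) model ((287), (316))
208 seen ((288), (317)) model ((287), (316))
211 seen ((284), (317)) model ((287), (316))
214 seen ((276), (317)) model ((287), (316))
217 seen ((278), (293)) model ((287), (316))
c top 60 92.7
c top 100 115.3
c scene 60 5.8
c scene 100 4.8
a top circle [ 619.5 -258.   109. ] r px 13.3 exp (619.9, -254.6, 109)
b top circle [ 624.6 -139.7  109. ] r px 13.3 exp (620.5, -139.6, 109)
```

Both beakers are upright and within about 4 mm of their pocket centres, and the scene view shows beaker_c unchanged. I'm handing the job in.

```bash
python3 -c "
from workcell import env
print(env.job_done())"
```

```text
the job is handed in; nothing more can be done
None
```

The job is handed in: beaker_a stands rim down in the right pocket and beaker_b in the middle one, both released, upright and within about 4 mm of centre by my camera check; no verdict came back.

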